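Bring the hand-truck wheel's valve to the top

TASK

The tyre of the folding hand truck lying on the bench is to be pumped up. With the fingertips, push the wheel round by its spokes, in at least two separate strokes with the fingers coming right out of the wheel in between, until the valve stem stands at the very top of the wheel, straight above the hub, then take the hand away and leave the wheel at rest. Do not push on the valve stem, do not shift or lift the truck, and leave the things around it where they are.

Things in the scene. Friction and masses are not known exactly. Their poses are not given: they have to be found in the camera images.
- truck: Folding hand truck, 6 kg, loose, lying load side down; its one mounted wheel hangs clear of the bench at the robot's left. Origin: on the bench straight below the hub. x: along the axle from wheel into truck, to the robot's right; y: towards the truck's handle, away from the robot; z up. Rails, 34 high, at x = 85 and 335 from y = -157 to 570; 50 mm wide plates carry the axle.
- wheel: 310 mm wheel with tyre. Origin: hub centre, 175 mm above the bench. x: axle, as the truck's x; z: from hub to valve, so z up = done. Turns either way, no stops; drag of 0.25 N m: stays where left. Black tyre 47 mm wide (x = +-23.5) at radius 131, outer radius 155. Grey rim: inner radius 90, x = +-17. Hub: radius 20, x = +-22; its axle cap, radius 12, sticks out to x = -28 (the open side).
- spokes: Five equal grey plastic spokes (origin and axes as the wheel), each 10 mm thick round the wheel, from hub (radius 20) to rim (radius 90), x = +-20 out to radius 54, +-18 beyond. Centred 36, 108, 180, 252 and 324 degrees round from the valve, which so lies midway between two spokes. The openings between them are clear right through, but for the valve stem in one.
- valve: Valve stem: brass with black cap, 11 mm thick, 36 mm long, standing from the inside of the rim towards the hub, midway between two spokes, at the middle of the wheel's width. Origin: its foot on the rim, 91 mm from the hub centre; the cap ends 55 mm from the hub centre. z as the wheel's z.
- oil_can: White upright can, 52 mm across, 150 mm tall, standing inside the truck's frame; origin at the centre of its underside. To be left alone.
- spanner: Steel spanner 190 mm long lying flat along its x; origin at its middle, on the bench. To be left alone.
- pump: Hand tyre pump 250 mm long lying on the bench along its x, 32 mm thick, 70 mm T-handle at +x; origin at the middle of its underside. To be left alone.

How it is judged:
On the way, in this order (a step that is already met when the one before it is completed fails the run):
1. the fingers push on a spoke (contact force between the fingers and spokes above 0.3 N and angle between wheel's own z axis and vertical above 0.35 rad).
2. after a first stroke that turned the wheel by at least about 15 degrees, the fingers are drawn out of the wheel and touch it nowhere, while the valve is still more than 20 degrees from the top (distance of valve from where it was at the start of the episode above 0.024 m and angle between wheel's own z axis and vertical above 0.35 rad and contact force between the fingers and wheel below 0.05 N and (x of the grasp point in the frame of wheel below -0.045 m or x of the grasp point in the frame of wheel above 0.045 m)), for 0.1 s.
3. the fingers push on a spoke again (contact force between the fingers and spokes above 0.3 N).
At the end, for the whole second after the job is handed in: The valve stem is at the top of the wheel, within 8 degrees of straight above the hub; the wheel is at rest; the truck is within 20 mm and the can, spanner and pump within 30 mm of where they were (angle between wheel's own z axis and vertical below 0.14 rad and angular speed of wheel below 0.05 rad/s and distance of truck from where it was at the start of the episode below 0.02 m and distance of each of oil_can, spanner, pump from where it was at the start of the episode below 0.03 m); the robot touches nothing.
It fails at once if the valve stem is pushed (more than 2 N) (contact force between any of the arm, the fingers and valve above 2 N).
It fails at once if the truck is shifted, tipped or lifted by more than 20 mm (distance of truck from where it was at the start of the episode above 0.02 m or angle between truck's own z axis and vertical above 0.08 rad).
It fails at once if a thing beside the truck is moved or lifted by more than 30 mm (distance of any of oil_can, spanner, pump from where it was at the start of the episode above 0.03 m).
It also fails if it takes over 72 s, if anything falls off the work surface, if the arm or the gripper's body presses on something with over 40 N, if the wrist force passes 120 N, or if a joint passes its speed limit or range.

ROBOT

A 6-joint arm with a two-finger parallel gripper is mounted at the origin on the work surface. World frame = base frame: x ahead of the robot, y to its left, z up, the work surface at z = 0. Lengths are in m, angles in rad, forces in N, time in s.
With the tool pointing down it reaches from about 0.4 to 0.825 m from the base axis. Payload 7 kg.
Tool frame: the origin (TCP) lies on the centre line of the jaws, within the pads' length; the fingertips stand tip_reach ahead of it and the grasp point (between the pads) is the TCP (tip_reach is the distance from the TCP to the fingertips, in m); z points along the fingers, y is the direction in which the jaws open and shut (so a half turn about z gives the same grasp; the last joint's range is limited). The gripper opens to 88 mm and grips with 3 to 60 N. Pads are 19 mm wide; open, the fingers measure 130 mm over their backs; the gripper's body (78 mm by 193 mm) begins 47 mm behind the grasp point.
Start: joints at [-1.046, 0.359, 0.012, 0, -1.224, -0.288], TCP at [0.158, -0.656, 0.246] pointing down, gripper open.
Joint ranges: [-3.07, 3.07], [-1.43, 2.12], [-1.02, 1.25], [-3.03, 1.67], [-3.05, -0], [-3.03, 3.03]. Speed limits (rad/s): [2.39, 2.39, 3.01, 3.14, 3.14, 3.14].

INTERFACE

Orientations are given as a rotation vector (axis times angle).
In Python, from bench import * gives the robot as it stands.
- The arm moves only by the tool step_arm, never from a script. Its argument "moves" is one flat list of numbers, 5 for each row, row after row: the opening, from -1 (shut) to 1 (fully open), so that 0 is half open, then the shift along the tool's x, y, z in units of 30 mm (1.0 is 30 mm), then the turn about the tool's z in units of 6 degrees (1.0 is 6 degrees). A call has 1 to 8 rows; each row is the pose to reach, as a shift and turn from the pose commanded when the call began, along the tool's axes at that moment; what a row does not reach only later rows make up. A row lasts 1/12 s, in which the tool goes at most 41.7 mm and 7.16 degrees, less where a joint would pass 70% of its speed; a pose out of reach is approached as far as the arm can. A call with a gripper value outside its range is refused whole. The fingers move at their own pace and stop on an object; "squeeze" is the grip in N (left out, the last holds). Time passes only in rows, so rows that repeat a pose let the fingers close. It gives the time, the measured TCP pose, the force and the opening at its end, in the units of the state.
- state(): the state, without advancing time (a new reading comes with each control period).
- get_image(name): name is "scene" or "top" or "wrist"; returns a dict with "frame" (384x512x3 uint8, red, green, blue), "mtx" (3x3 intrinsics, pixels), "R" (3x3) and "t" (3): a world point X has camera coordinates R X + t. Camera axes: x right, y down, z forward; pixel columns grow to the right and rows downward; lengths in m; the calibration is good to about 2 mm. A picture is of the moment at which its call begins. There is no depth.
- hand_in(): hands the job in, once; it reports no verdict.
The state is a dict: "time": time; "joints": joint angles; "joint_velocities": joint speeds; "tau": joint torques, N m; "tool_pos": TCP position; "tcp_rot": TCP orientation; "force": force on the tool from outside, world axes, zero at the start; "ft_torque": the same for the moment, N m; "grip_width": finger opening in m.
Only numpy, scipy, OpenCV 4.12 (cv2) and the standard library are available. Lean on these libraries where they do the work, as an engineer would, in place of code of your own. Each camera call takes 0.05 s, during which the arm holds its last target. There are 200 camera calls.

## Working session

There is one attempt and no reset: what is moved stays moved. The work goes in short steps, Python scripts to look and compute and a tool call to move; the robot and the scene stay as the last step left them, time stands still between calls to the robot, and variables do not carry over. Pictures are saved under pics/ and viewed, about 8 in all and at most 12, crops included, and the job is handed in when it is done.

Besides the shell and the picture viewer there is one more tool, called as name(argument=value, ...), one argument or row to a line, values as JSON. step_arm: Moves the arm, as the interface text tells. Its arguments: {"type":"object","properties":{"moves":{"type":"array"},"squeeze":{"type":"number"}},"required":["moves"]}

```bash
ls; mkdir -p pics; python3 - <<'E'
from bench import *
import cv2, numpy as np
s=state();print(s)
for n in("scene","top"):
    d=get_image(n);cv2.imwrite(f"pics/{n}0.png",d["frame"][:,:,::-1]);print(n,d["mtx"].tolist(),d["R"].tolist(),d["t"].tolist())
E
```

```text
pics
{'time': 0.0, 'joints': array([-1.04592095e+00,  3.59381989e-01,  1.10591185e-02, -3.84187137e-04,
       -1.22407354e+00, -2.88112722e-01]), 'joint_velocities': array([-0.00089023, -0.00122732,  0.00093104, -0.00088394, -0.00165362,
        0.00056295]), 'tau': array([-9.62744116e-05, -5.82723212e+01,  2.93048126e+01,  6.99700847e+00,
        6.94215763e-03, -1.88081517e-04]), 'tool_pos': array([ 0.15821578, -0.65572672,  0.24461979]), 'tcp_rot': array([ 3.70798132e-01, -3.11932948e+00, -2.53269263e-03]), 'force': array([-0.04242626, -1.40141383, -0.40258184]), 'ft_torque': array([0.03486841, 0.07198839, 0.0225007 ]), 'grip_width': 0.08726652647403392}
scene [[389.5209239696659, 0.0, 252.40923444674377], [0.0, 389.5209239696659, 187.0466111155442], [0.0, 0.0, 1.0]] [[0.683336720374858, 0.7300521777197982, 0.00864548401846221], [0.516516148106451, -0.47502786832843197, -0.7124321673370881], [-0.5160058093981192, 0.49129659282140986, -0.7016877243827667]] [-0.4281909269126033, -0.23231513690506259, 1.415555904219916]
top [[482.2417825501021, 0.0, 253.88398318115512], [0.0, 482.2417825501021, 194.3932777944697], [0.0, 0.0, 1.0]] [[-0.022634440505277183, -0.9997434458446901, -0.000851230637598516], [-0.9947425149363427, 0.02260626207584798, -0.09988135908706071], [0.09987497725222946, -0.0014140033746066843, -0.9949989897046748]] [0.0001993789064679434, 0.6511241324854841, 1.2947644926986712]
```

View pics/scene0.png

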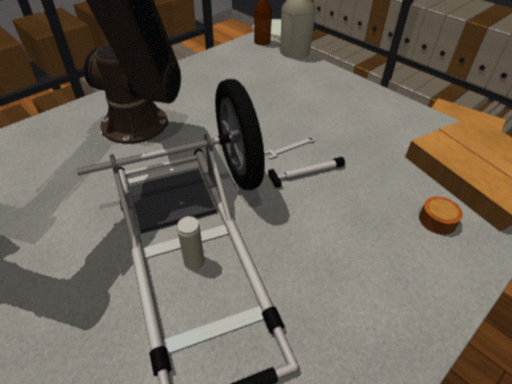

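View pics/top0.png

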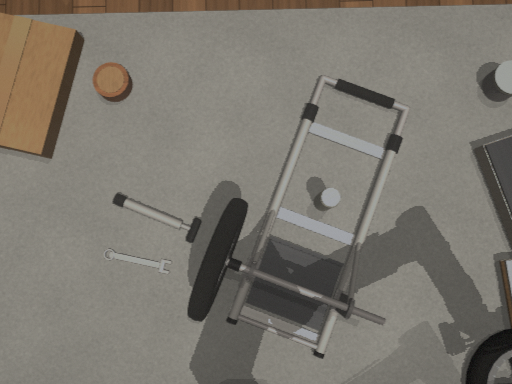

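The top view shows the wheel edge-on, with its hub near (218,260) and the axle running to (383,320). The scene view shows the wheel's truck side. Next I'll locate these points in the world frame. The moves only turn about the tool's z and the tool points down, so I'll also check what the module offers.

View pics/scenecrop.png

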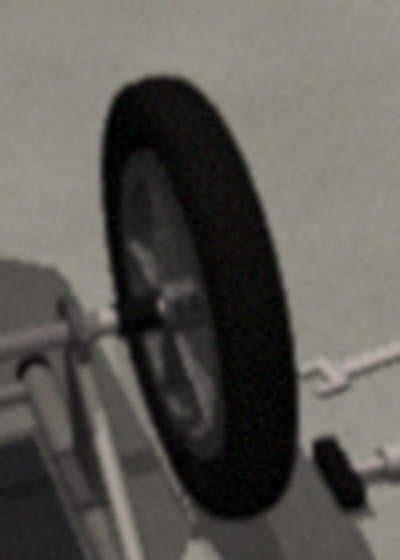

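View pics/topcrop.png

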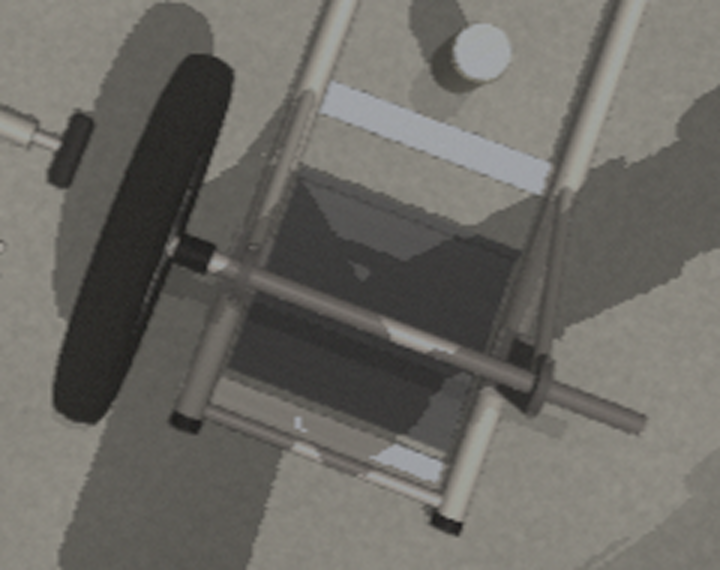

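The hub is near (0.485, 0.07, 0.175) and the axle direction is about (-0.37,-0.93). With the tool vertical the tyre blocks the spokes, so the tool has to lie along the axle. The rows only turn about the tool's z, so I'll test how the arm behaves at the edge of its reach, well away from everything: up first, then outward.

step_arm(
  moves=[1, 0, 0, -1.3, 0, 1, 0, 0, -2.6, 0, 1, 0, -1, -4, 0, 1, 0, -2, -4, 0, 1, 0, -3, -4, 0, 1, 0, -4, -4, 0, 1, 0, -5, -4, 0, 1, 0, -6, -4, 0],
)

```text
time: 0.87
tool_pos: [0.2007, -0.8322, 0.3654]
tcp_rot: [-0.371, 3.119, 0.0]
force: [0.8, -1.1, 1.0]
grip_width: 0.0874
```

```bash
python3 -c "
from h import *
st()"
```

```text
0.87 [ 0.2007 -0.8322  0.3654] z [ 0.  0. -1.] y [-0.235  0.972  0.   ] F [ 0.8 -1.1  1. ] w 0.0874 J [-1.108  0.671  0.788 -0.    -1.688 -0.226]
```

step_arm(
  moves=[1, 0, -1, 0, 0, 1, 0, -2, 0, 0, 1, 0, -3, 0, 0, 1, 0, -4, 0, 0, 1, 0, -5, 0, 0, 1, 0, -6, 0, 0, 1, 0, -7, 0, 0, 1, 0, -8, 0, 0],
)

```text
time: 1.53
tool_pos: [0.2271, -0.9415, 0.325]
tcp_rot: [-0.371, 3.117, -0.066]
force: [-0.1, -0.2, 0.2]
grip_width: 0.0879
```

```bash
python3 -c "
from h import *
st()"
```

```text
1.53 [ 0.2271 -0.9415  0.325 ] z [ 0.007 -0.042 -0.999] y [-0.234  0.971 -0.042] F [-0.1 -0.2  0.2] w 0.0879 J [-1.13   0.955  1.252  0.012 -1.827 -0.2  ]
```

step_arm(
  moves=[1, 0, 0, 0, 0, 1, 0, 0, 0, 0],
)

```text
time: 1.7
tool_pos: [0.2272, -0.9413, 0.3239]
tcp_rot: [-0.371, 3.118, -0.063]
force: [-0.6, 1.4, 0.1]
grip_width: 0.0875
```

```bash
python3 -c "
from h import *
st()"
```

```text
1.7 [ 0.2272 -0.9413  0.3239] z [ 0.006 -0.04  -0.999] y [-0.235  0.971 -0.04 ] F [-0.6  1.4  0.1] w 0.0875 J [-1.13   0.956  1.252  0.012 -1.827 -0.2  ]
```

step_arm(
  moves=[1, 0, -8, 0, 0, 1, 0, -8, 0, 0, 1, 0, -8, 0, 0, 1, 0, -8, 0, 0, 1, 0, -8, 0, 0, 1, 0, -8, 0, 0, 1, 0, -8, 0, 0, 1, 0, -8, 0, 0],
)

```text
time: 2.37
tool_pos: [0.2373, -0.9835, 0.2613]
tcp_rot: [-0.371, 3.116, -0.123]
force: [1.2, 0.1, 0.4]
grip_width: 0.0876
```

```bash
python3 -c "
from h import *
st()"
```

```text
2.37 [ 0.2373 -0.9835  0.2613] z [ 0.01  -0.077 -0.997] y [-0.234  0.969 -0.078] F [1.2 0.1 0.4] w 0.0876 J [-1.135  1.025  1.251  0.023 -1.722 -0.195]
```

The commanded pose follows the reached pose, including tilt, so pushing past the reach tilts the tool outward, in the arm's plane, and the tilt stays. I'll use that. I'll go to the azimuth that matches the axle direction (about -107°), tilt the tool level there, then bring it round to the open side of the wheel.

step_arm(
  moves=[1, 0.5, 1, -1, 0, 1, 1, 2, -1.5, 0, 1, 2, 3, -1.5, 0, 1, 3, 4, -1.5, 0, 1, 4, 5, -1.5, 0, 1, 5, 6, -1.5, 0, 1, 6, 6.8, -1.5, 0, 1, 6, 6.8, -1.5, 0],
)

```text
time: 3.03
tool_pos: [0.0071, -0.8215, 0.2957]
tcp_rot: [-0.363, 3.117, -0.126]
force: [0.3, -1.8, 1.8]
grip_width: 0.0878
```

step_arm(
  moves=[1, 1, 1, -0.5, 0, 1, 2, 2, -1, 0, 1, 3, 3, -1.5, 0, 1, 4, 4, -1.5, 0, 1, 5, 5, -1.5, 0, 1, 6, 6, -1.5, 0, 1, 6, 6, -1.5, 0, 1, 6, 6, -1.5, 0],
)

```text
time: 3.7
tool_pos: [-0.2069, -0.6867, 0.3264]
tcp_rot: [-0.365, 3.117, -0.126]
force: [0.4, 0.5, 0.5]
grip_width: 0.0878
```

step_arm(
  moves=[1, 14, -26, -5, 0, 1, 14, -26, -5, 0, 1, 14, -26, -5, 0, 1, 14, -26, -5, 0, 1, 14, -26, -5, 0, 1, 14, -26, -5, 0, 1, 14, -26, -5, 0, 1, 14, -26, -5, 0],
)

```text
time: 4.37
tool_pos: [-0.2655, -0.9282, 0.3559]
tcp_rot: [0.369, -3.107, 0.134]
force: [0.1, -2.6, -6.2]
grip_width: 0.0873
```

```bash
python3 -c "
from h import *
st()"
```

```text
4.37 [-0.2655 -0.9282  0.3559] z [ 0.001 -0.086 -0.996] y [-0.234  0.969 -0.084] F [ 0.1 -2.6 -6.2] w 0.0873 J [-1.652  0.914  1.242 -0.008 -1.813  0.316]
```

step_arm(
  moves=[1, 14, -26, -5, 0, 1, 14, -26, -5, 0, 1, 14, -26, -5, 0, 1, 14, -26, -5, 0, 1, 14, -26, -5, 0, 1, 14, -26, -5, 0, 1, 14, -26, -5, 0, 1, 14, -26, -5, 0],
)

```text
time: 5.03
tool_pos: [-0.2709, -0.9706, 0.3234]
tcp_rot: [0.364, -3.079, 0.223]
force: [0.1, 1.1, 0.0]
grip_width: 0.0874
```

```bash
python3 -c "
from h import *
st()"
```

```text
5.03 [-0.2709 -0.9706  0.3234] z [-0.016 -0.146 -0.989] y [-0.234  0.962 -0.138] F [0.1 1.1 0. ] w 0.0874 J [-1.65   0.959  1.251  0.005 -1.716  0.315]
```

Each call adds about 3.5° of tilt. That's workable, since about 60-65° from vertical is enough. I'll fit a small kinematic model from the recorded poses, to choose the tilting direction and check the final pose.

```bash
cat > kin.py <<'E'
import numpy as np
from scipy.spatial.transform import Rotation as Rot
from scipy.optimize import least_squares
lo=np.array([-3.07,-1.43,-1.02,-3.03,-3.05,-3.03]);hi=np.array([3.07,2.12,1.25,1.67,0,3.03])
A=lambda ax,t:Rot.from_euler(ax,t).as_matrix()
B=np.array([[0,0,1],[0,1,0],[-1,0,0.]])  # tool z = forearm x
def fk(j,p,s4=1,s6=1,full=False):
    a1,L2,a3,d4,z0,Lt=p[:6]
    R1=A('z',j[0]);sh=R1@[a1,0,0]+[0,0,z0]
    el=sh+R1@A('y',j[1])@[0,0,L2]
    R3=R1@A('y',j[1]-j[2]);w=el+R3@[d4,0,a3]
    R=R3@A('x',s4*j[3])@A('y',-j[4])@A('x',s6*j[5])@B
    t=w+R@[0,0,Lt]
    return (t,R,sh,el,w) if full else (t,R)
E
cat > fit.py <<'E'
from kin import *
D=[([-1.04592095,3.59381989e-01,1.10591185e-02,-3.84e-04,-1.22407354,-.288112722],[.15821578,-.65572672,.24461979],[.370798,-3.119329,-.002533]),
([-1.108,.671,.788,0,-1.688,-.226],[.2007,-.8322,.3654],[-.371,3.119,0]),
([-1.13,.955,1.252,.012,-1.827,-.2],[.2271,-.9415,.325],[-.371,3.117,-.066]),
([-1.135,1.025,1.251,.023,-1.722,-.195],[.2373,-.9835,.2613],[-.371,3.116,-.123]),
([-1.652,.914,1.242,-.008,-1.813,.316],[-.2655,-.9282,.3559],[.369,-3.107,.134]),
([-1.65,.959,1.251,.005,-1.716,.315],[-.2709,-.9706,.3234],[.364,-3.079,.223])]
for s4 in(1,-1):
  for s6 in(1,-1):
    f=lambda p:np.concatenate([fk(j,p,s4,s6)[0]-t for j,t,_ in D]+[1e-3*(p-[.04,.445,.04,.44,.33,.25])])
    r=least_squares(f,[.04,.445,.04,.44,.33,.25])
    err=[np.degrees((Rot.from_matrix(fk(j,r.x,s4,s6)[1]).inv()*Rot.from_rotvec(v)).magnitude()).round(1) for j,t,v in D]
    print(s4,s6,r.x.round(4),"rms",np.sqrt(np.mean(r.fun[:18]**2)).round(5),err)
E
python3 fit.py
```

```text
1 1 [-0.0232  0.6391 -0.0692  0.4887 -0.4219 -0.3023] rms 0.11197 [np.float64(57.0), np.float64(64.1), np.float64(66.7), np.float64(67.3), np.float64(126.4), np.float64(126.0)]
1 -1 [-0.0232  0.6391 -0.0692  0.4887 -0.4219 -0.3023] rms 0.11197 [np.float64(90.0), np.float64(90.0), np.float64(89.6), np.float64(89.7), np.float64(90.2), np.float64(90.0)]
-1 1 [0.0518 0.5377 0.0451 0.4262 0.8272 0.9836] rms 0.10984 [np.float64(57.0), np.float64(64.1), np.float64(67.0), np.float64(67.7), np.float64(126.2), np.float64(126.1)]
-1 -1 [0.0518 0.5377 0.0451 0.4262 0.8272 0.9836] rms 0.10984 [np.float64(90.0), np.float64(90.0), np.float64(90.0), np.float64(90.0), np.float64(90.0), np.float64(90.0)]
```

```bash
sed -i 's/^B=.*/B=np.array([[0,0,1],[1,0,0],[0,1,0.]])/; s/a1,L2,a3,d4,z0,Lt=p\[:6\]/a1,L2,a3,d4,z0,Lt,b=p/; s/sh=R1@\[a1,0,0\]/sh=R1@[a1,b,0]/' kin.py
sed -i 's/\.33,\.25\]/.33,.25,-.19]/g' fit.py; python3 fit.py
```

```text
1 1 [ 0.0134  0.5896 -0.0135  0.4582  0.1874  0.3249 -0.1954] rms 0.00406 [np.float64(147.0), np.float64(154.1), np.float64(156.7), np.float64(157.3), np.float64(143.6), np.float64(144.0)]
1 -1 [ 0.0134  0.5896 -0.0135  0.4582  0.1874  0.3249 -0.1954] rms 0.00406 [np.float64(180.0), np.float64(180.0), np.float64(179.6), np.float64(179.6), np.float64(179.8), np.float64(180.0)]
-1 1 [ 0.0159  0.5863 -0.0097  0.4561  0.2291  0.3679 -0.1919] rms 0.00085 [np.float64(147.0), np.float64(154.1), np.float64(157.0), np.float64(157.7), np.float64(143.8), np.float64(143.9)]
-1 -1 [ 0.0159  0.5863 -0.0097  0.4561  0.2291  0.3679 -0.1919] rms 0.00085 [np.float64(180.0), np.float64(180.0), np.float64(180.0), np.float64(180.0), np.float64(180.0), np.float64(180.0)]
```

```bash
sed -i 's/^B=.*/B=np.array([[0,0,1],[-1,0,0],[0,-1,0.]])/; s/s4=1,s6=1/s4=-1,s6=-1/' kin.py
cat >> kin.py <<'E'
P=[.0159,.5863,-.0097,.4561,.2291,.3679,-.1919]
def ik(T,R,q0,w=1.,tol=1e-12):
    def f(q):
        t,r=fk(q,P);return np.r_[t-T,w*Rot.from_matrix(R.T@r).as_rotvec()]
    s=least_squares(f,np.clip(q0,lo+1e-6,hi-1e-6),bounds=(lo,hi),xtol=tol,ftol=tol);return s.x,s.fun
E
cat > t1.py <<'E'
from kin import *
q=np.array([-1.65,.959,1.25,.005,-1.716,.315])
print(fk(q,P)[0],fk(q,P)[1][:,1:].T.round(3))
# row simulation: tilt rate by elevation of pushing at j3 limit
for tau in (.2,.6,1.0,1.3):
  for j2 in (.9,.6,.3,0):
    j5=-(np.pi/2-tau)-(1.25-j2)
    q=np.array([-1.65,j2,1.25-1e-4,0,j5,.3]);t,R,sh,el,w=fk(q,P,full=True)
    u=(w-sh);u/=np.linalg.norm(u)
    for nm,dv in(("rad",u),("-y",np.cross(R[:,2],np.cross(u,R[:,2])))):
      dv=dv/np.linalg.norm(dv);x,f=ik(t+dv*.0417,R,q)
      print(tau,j2,nm,"j5",round(j5,2),"dtilt",np.degrees(np.arccos(np.clip(fk(x,P)[1][:,2]@R[:,2],-1,1))).round(3),"dpos",(fk(x,P)[0]-t).round(4))
# final feasibility
ax=np.array([-.366,-.93,0]);hub=np.array([.485,.07,.175])
best={}
rng=np.random.default_rng(0)
for tau in (60,75,90):
  z=ax*np.sin(np.radians(tau))+[0,0,-np.cos(np.radians(tau))]
  x0=np.cross([0,0,1],z);x0/=np.linalg.norm(x0);y0=np.cross(z,x0)
  for roll in range(0,360,45):
    R=np.c_[x0,y0,z]@A('z',np.radians(roll));sol=set()
    for k in range(12):
      q,f=ik(hub-.03*z,R,rng.uniform(lo,hi))
      if np.linalg.norm(f)<1e-4: sol.add(tuple(q.round(2).tolist()))
    print(tau,roll,list(sol)[:4])
E
python3 t1.py
```

```text
[-0.2713642  -0.97058245  0.32341009] [[-0.234  0.963 -0.137]
 [-0.016 -0.144 -0.989]]
0.2 0.9 rad j5 -1.72 dtilt 0.735 dpos [ 0.0059 -0.0055  0.0028]
0.2 0.9 -y j5 -1.72 dtilt 0.7 dpos [ 0.0051 -0.0115 -0.0084]
0.2 0.6 rad j5 -2.02 dtilt 0.653 dpos [ 0.0062 -0.0037  0.0034]
0.2 0.6 -y j5 -2.02 dtilt 0.542 dpos [ 0.0038 -0.0202 -0.0134]
0.2 0.3 rad j5 -2.32 dtilt 0.514 dpos [ 0.0065 -0.002   0.0029]
0.2 0.3 -y j5 -2.32 dtilt 0.327 dpos [ 0.0018 -0.0302 -0.0127]
0.2 0 rad j5 -2.62 dtilt 0.321 dpos [ 0.0064 -0.0009  0.0018]
0.2 0 -y j5 -2.62 dtilt 0.125 dpos [-0.0006 -0.0383 -0.0057]
0.6 0.9 rad j5 -1.32 dtilt 0.759 dpos [ 0.0058 -0.0057  0.003 ]
0.6 0.9 -y j5 -1.32 dtilt 0.757 dpos [ 0.006  -0.0042  0.0058]
0.6 0.6 rad j5 -1.62 dtilt 0.75 dpos [ 0.0059 -0.0045  0.0043]
0.6 0.6 -y j5 -1.62 dtilt 0.733 dpos [ 0.0053 -0.0109 -0.0018]
0.6 0.3 rad j5 -1.92 dtilt 0.687 dpos [ 0.0062 -0.0028  0.0045]
0.6 0.3 -y j5 -1.92 dtilt 0.604 dpos [ 0.004  -0.0204 -0.0049]
0.6 0 rad j5 -2.22 dtilt 0.566 dpos [ 0.0061 -0.0011  0.0035]
0.6 0 -y j5 -2.22 dtilt 0.401 dpos [ 0.002  -0.0301 -0.0023]
1.0 0.9 
[... 1415 characters left out ...]
86, 0.82, -0.04, 0.36, -1.98, -0.55)]
75 90 [(0.86, 0.82, -0.04, 0.36, -1.98, -1.33)]
75 135 [(0.86, 0.82, -0.04, 0.36, -1.98, -2.12)]
75 180 [(0.86, 0.82, -0.04, 0.36, -1.98, -2.9)]
75 225 [(0.86, 0.82, -0.04, 0.36, -1.98, 2.6)]
75 270 [(0.86, 0.82, -0.04, 0.36, -1.98, 1.81)]
75 315 [(0.86, 0.82, -0.04, 0.36, -1.98, 1.02)]
90 0 [(0.86, 0.97, -0.01, 0.4, -2.12, 0.22)]
90 45 [(0.86, 0.97, -0.01, 0.4, -2.12, -0.57)]
90 90 [(0.86, 0.97, -0.01, 0.4, -2.12, -1.36)]
90 135 [(0.86, 0.97, -0.01, 0.4, -2.12, -2.14)]
90 180 [(0.86, 0.97, -0.01, 0.4, -2.12, -2.93)]
90 225 [(0.86, 0.97, -0.01, 0.4, -2.12, 2.57)]
90 270 [(0.86, 0.97, -0.01, 0.4, -2.12, 1.79)]
90 315 [(0.86, 0.97, -0.01, 0.4, -2.12, 1.0)]
```

The model fits to 0.9 mm and the final pose is well inside the joint ranges (j ≈ .86, .8, -.05, .36, -2, *). There, the tool leans inward at the robot's left. I'll check in simulation whether pushing against the inner reach limit tilts it that way directly.

```bash
cat > t2.py <<'E'
from kin import *
ax=np.array([-.366,-.93,0])
def row(q,dv,n=1):
    for _ in range(n):
        t,R=fk(q,P);q,_=ik(t+dv*.0417,R,q,tol=1e-9)
    return q
down=lambda yaw:np.diag([1,-1,-1.])@A('z',yaw)
# inward at left side
for T in([.3,.45,.5],[.3,.45,.8],[.25,.65,.45],[.25,.65,.9]):
  q,f=ik(np.array(T),down(0),np.array([.8,.3,-.3,0,-1.2,0]))
  for dv in([-.366,-.93,0],[-.3,-.75,-.58],[-.3,-.75,.58]):
    dv=np.array(dv)/np.linalg.norm(dv);qq=q
    out=[]
    for k in range(8):
      qq=row(qq,dv,8);t,R=fk(qq,P);out.append((np.degrees(np.arccos(-R[2,2])).round(0),t.round(2).tolist()))
    print(T,np.linalg.norm(f).round(3),dv.round(2),out[1],out[4],out[7],qq.round(2),R[:,2].round(2))
E
python3 t2.py
```

```text
[0.3, 0.45, 0.5] 0.0 [-0.37 -0.93  0.  ] (np.float64(2.0), [0.13, -0.16, 0.5]) (np.float64(2.0), [-0.14, -0.53, 0.4]) (np.float64(12.0), [-0.21, -0.59, 0.4]) [ 0.81 -1.43  0.28  1.67 -2.97  2.44] [ 0.21 -0.04 -0.98]
[0.3, 0.45, 0.5] 0.0 [-0.3  -0.75 -0.58] (np.float64(2.0), [0.19, -0.04, 0.15]) (np.float64(10.0), [-0.08, -0.29, 0.12]) (np.float64(22.0), [-0.13, -0.35, 0.14]) [ 0.27 -1.43 -1.02  0.38 -2.16  1.49] [-0.11 -0.35 -0.93]
[0.3, 0.45, 0.5] 0.0 [-0.3  -0.75  0.58] (np.float64(2.0), [0.18, -0.04, 0.89]) (np.float64(6.0), [-0.12, -0.56, 0.77]) (np.float64(19.0), [-0.18, -0.81, 0.67]) [-1.51  0.55  1.25  0.09 -1.94  3.03] [-0.07 -0.32 -0.94]
[0.3, 0.45, 0.8] 0.03 [-0.37 -0.93  0.  ] (np.float64(2.0), [0.13, -0.17, 0.77]) (np.float64(6.0), [-0.15, -0.57, 0.49]) (np.float64(18.0), [-0.22, -0.61, 0.41]) [ 0.76 -1.43  0.32  1.67 -2.87  2.5 ] [ 0.29 -0.09 -0.95]
[0.3, 0.45, 0.8] 0.03 [-0.3  -0.75 -0.58] (np.float64(2.0), [0.18, -0.04, 0.38]) (np.float64(10.0), [-0.08, -0.29, 0.12]) (np.float64(22.0), [-0.13, -0.35, 0.14]) [ 0.26 -1.43 -1.02  0.38 -2.16  1.49] [-0.11 -0.35 -0.93]
[0.3
[... 829 characters left out ...]
25 -0.96 -2.38 -2.33] [-0.11 -0.56 -0.82]
[0.25, 0.65, 0.9] 0.193 [-0.37 -0.93  0.  ] (np.float64(3.0), [0.04, 0.17, 0.74]) (np.float64(20.0), [-0.25, 0.08, 0.74]) (np.float64(36.0), [-0.56, 0.01, 0.74]) [ 3.07  0.26  0.83 -0.71 -2.02 -1.86] [-0.05 -0.59 -0.81]
[0.25, 0.65, 0.9] 0.193 [-0.3  -0.75 -0.58] (np.float64(1.0), [0.05, 0.18, 0.35]) (np.float64(14.0), [-0.27, 0.12, 0.0]) (np.float64(28.0), [-0.52, 0.06, -0.58]) [ 3.07  1.63 -0.07 -1.76 -0.5   0.29] [-0.01 -0.47 -0.88]
[0.25, 0.65, 0.9] 0.193 [-0.3  -0.75  0.58] (np.float64(0.0), [0.05, 0.18, 0.89]) (np.float64(16.0), [-0.15, 0.1, 0.89]) (np.float64(34.0), [-0.29, 0.01, 0.92]) [ 3.07  0.1   1.25 -0.96 -2.39 -2.33] [-0.1  -0.55 -0.83]
```

```bash
cat > sim.py <<'E'
from kin import *
def call(q,sh,turn=0,n=8):
    """sh in units of 30 mm (tool axes), n rows at the same target"""
    t0,R0=fk(q,P);T=t0+R0@np.array(sh)*.03;RT=R0@A('z',np.radians(6*turn))
    for _ in range(n):
        t,R=fk(q,P);d=T-t;dn=np.linalg.norm(d);s=min(1,.0417/max(dn,1e-9))
        rv=Rot.from_matrix(R.T@RT).as_rotvec();rn=np.linalg.norm(rv);s=min(s,np.radians(7.16)/max(rn,1e-9))
        q,_=ik(t+d*s,R@Rot.from_rotvec(rv*s).as_matrix(),q,tol=1e-9)
    return q
def show(q,m=""):
    t,R,_,el,w=fk(q,P,full=True);print(m,"q",q.round(2),"t",t.round(3),"z",R[:,2].round(3),"y",R[:,1].round(2),"tilt",np.degrees(np.arccos(-R[2,2])).round(1),"az",np.degrees(np.arctan2(R[1,2],R[0,2])).round(0),"wrist",w.round(2))
E
cat > t3.py <<'E'
from sim import *
ax=np.array([-.366,-.93,0]);hub=np.array([.485,.07,.175])
q=np.array([-1.65,.959,1.25,.005,-1.716,.315])
t,R=fk(q,P);u=R.T@(np.array([-.56,-.76,.5])-t)/.03;print("transit units",u.round(1))
q=call(q,u,n=12);show(q)
t,R=fk(q,P);o=R.T@np.array([-.40,-.917,0]);print("out in tool",o.round(2))
o=o[:2]/np.linalg.norm(o[:2])
for c in range(18):
    q=call(q,[30*o[0],30*o[1],0]);show(q,c)
R=fk(q,P)[1]
for T in([-.1,-.6,.75],[.3,-.4,.75],[.5,0,.7],[.55,.25,.6],[.55,.3,.3],(hub-.08*R[:,2])):
    T=np.array(T)
    for k in range(40):
        t,_=fk(q,P);d=T-t;q,f=ik(t+d*min(1,.04/max(1e-9,np.linalg.norm(d))),R,q,tol=1e-9)
        if np.linalg.norm(d)<.01:break
    show(q,f"{k} {np.linalg.norm(f):.4f}")
E
python3 t3.py
```

```text
transit units [ 8.   8.2 -6.7]
 q [-2.01  0.78  1.25 -0.05 -1.89  0.66] t [-0.541 -0.736  0.478] z [-0.024 -0.154 -0.988] y [-0.23  0.96 -0.14] tilt 9.0 az -99.0 wrist [-0.53 -0.68  0.84]
out in tool [ 0.6  -0.79  0.15]
0 q [-1.96  0.88  1.25 -0.02 -1.7   0.62] t [-0.543 -0.84   0.397] z [-0.068 -0.22  -0.973] y [-0.24  0.95 -0.2 ] tilt 13.3 az -107.0 wrist [-0.52 -0.76  0.75]
1 q [-1.92  0.95  1.25  0.01 -1.55  0.58] t [-0.542 -0.916  0.348] z [-0.113 -0.293 -0.949] y [-0.24  0.93 -0.26] tilt 18.3 az -111.0 wrist [-0.5  -0.81  0.7 ]
2 q [-1.89  0.98  1.25  0.03 -1.43  0.55] t [-0.539 -0.971  0.331] z [-0.156 -0.367 -0.917] y [-0.25  0.91 -0.32] tilt 23.5 az -113.0 wrist [-0.48 -0.84  0.67]
3 q [-1.87  0.99  1.25  0.06 -1.33  0.53] t [-0.536 -1.011  0.34 ] z [-0.197 -0.44  -0.876] y [-0.26  0.88 -0.39] tilt 28.8 az -114.0 wrist [-0.46 -0.85  0.66]
4 q [-1.85  0.97  1.25  0.09 -1.26  0.5 ] t [-0.532 -1.038  0.372] z [-0.234 -0.51  -0.828] y [-0.28  0.85 -0.45] tilt 34.1 az -115.0 wrist [-0.45 -0.85  0.68]
5 q [-1.84  0.94  1.25  0.12 -1.2   0.48] t [-0.527 -1.055  0.421] z [-0.268 -0.
[... 2276 characters left out ...]
-0.61  0.16 -0.78] tilt 98.3 az -115.0 wrist [ 0.45 -0.07  0.7 ]
12 0.0000 q [ 0.73  0.44  0.21  1.4  -2.74 -1.15] t [ 0.5 -0.   0.7] z [-0.418 -0.897  0.144] y [-0.61  0.16 -0.78] tilt 98.3 az -115.0 wrist [0.65 0.33 0.65]
7 0.0000 q [ 0.9   0.82  0.65  1.51 -2.91 -1.01] t [0.55 0.25 0.6 ] z [-0.418 -0.897  0.144] y [-0.61  0.16 -0.78] tilt 98.3 az -115.0 wrist [0.7  0.58 0.55]
8 0.0000 q [ 0.93  1.11  0.56  0.48 -2.7  -2.07] t [0.55 0.3  0.3 ] z [-0.418 -0.897  0.144] y [-0.61  0.16 -0.78] tilt 98.3 az -115.0 wrist [0.7  0.63 0.25]
6 0.0000 q [ 0.85  1.11  0.16  0.39 -2.3  -2.26] t [0.518 0.142 0.163] z [-0.418 -0.897  0.144] y [-0.61  0.16 -0.78] tilt 98.3 az -115.0 wrist [0.67 0.47 0.11]
```

The simulation says outward tilting and then a fixed-orientation transit works, at about 5° per call. Running it.

step_arm(
  moves=[1, 1, 1, -1, 0, 1, 2, 2, -2, 0, 1, 3, 3, -3, 0, 1, 4, 4, -3.5, 0, 1, 4, 4, -3.5, 0],
)

```text
time: 5.45
tool_pos: [-0.4139, -0.8605, 0.4162]
tcp_rot: [0.361, -3.073, 0.231]
force: [-0.5, 0.3, 0.8]
grip_width: 0.088
```

step_arm(
  moves=[1, 1, 1, -1, 0, 1, 2, 2, -2, 0, 1, 3, 3, -3, 0, 1, 4, 4, -3.5, 0, 1, 4, 4, -3.5, 0],
)

```text
time: 5.87
tool_pos: [-0.5333, -0.7393, 0.4859]
tcp_rot: [0.357, -3.053, 0.255]
force: [-0.3, -1.2, 0.2]
grip_width: 0.0877
```

step_arm(
  moves=[1, 18, -24, -8, 0, 1, 18, -24, -8, 0, 1, 18, -24, -8, 0, 1, 18, -24, -8, 0, 1, 18, -24, -8, 0, 1, 18, -24, -8, 0, 1, 18, -24, -8, 0, 1, 18, -24, -8, 0],
)

```text
time: 6.53
tool_pos: [-0.5112, -0.8058, 0.4489]
tcp_rot: [0.355, -3.025, 0.291]
force: [0.4, -0.3, -0.2]
grip_width: 0.088
```

step_arm(
  moves=[1, 18, -24, -8, 0, 1, 18, -24, -8, 0, 1, 18, -24, -8, 0, 1, 18, -24, -8, 0, 1, 18, -24, -8, 0, 1, 18, -24, -8, 0, 1, 18, -24, -8, 0, 1, 18, -24, -8, 0],
)

```text
time: 7.2
tool_pos: [-0.4952, -0.8504, 0.4309]
tcp_rot: [0.348, -2.994, 0.334]
force: [1.1, -0.4, -0.4]
grip_width: 0.0875
```

step_arm(
  moves=[1, 18, -24, -4, 0, 1, 18, -24, -4, 0, 1, 18, -24, -4, 0, 1, 18, -24, -4, 0, 1, 18, -24, -4, 0, 1, 18, -24, -4, 0, 1, 18, -24, -4, 0, 1, 18, -24, -4, 0],
)

```text
time: 7.87
tool_pos: [-0.4873, -0.8985, 0.3977]
tcp_rot: [0.342, -2.962, 0.377]
force: [0.4, -0.1, -0.3]
grip_width: 0.0878
```

```bash
python3 -c "
from h import *
st()"
```

```text
7.87 [-0.4873 -0.8985  0.3977] z [-0.105 -0.262 -0.959] y [-0.24   0.943 -0.231] F [ 0.4 -0.1 -0.3] w 0.0878 J [-1.871  0.893  1.251  0.023 -1.643  0.535]
```

step_arm(
  moves=[1, 180, -240, 0, 0, 1, 180, -240, 0, 0, 1, 180, -240, 0, 0, 1, 180, -240, 0, 0, 1, 180, -240, 0, 0, 1, 180, -240, 0, 0, 1, 180, -240, 0, 0, 1, 180, -240, 0, 0],
)

```text
time: 8.53
tool_pos: [-0.485, -0.9522, 0.345]
tcp_rot: [0.337, -2.93, 0.421]
force: [0.0, -0.2, -0.4]
grip_width: 0.0879
```

step_arm(
  moves=[1, 1, -1.3, 0, 0, 1, 2, -2.6, 0, 0, 1, 3, -4, 0, 0, 1, 4, -5.2, 0, 0, 1, 5, -6.5, 0, 0, 1, 6, -8, 0, 0, 1, 7, -9, 0, 0, 1, 8, -10, 0, 0],
)

```text
time: 9.2
tool_pos: [-0.4876, -0.9795, 0.329]
tcp_rot: [0.332, -2.897, 0.467]
force: [-0.7, -0.9, 0.2]
grip_width: 0.0878
```

```bash
python3 -c "
from h import *
st()"
```

```text
9.2 [-0.4876 -0.9795  0.329 ] z [-0.148 -0.328 -0.933] y [-0.248  0.925 -0.286] F [-0.7 -0.9  0.2] w 0.0878 J [-1.838  0.985  1.251  0.057 -1.472  0.5  ]
```

It tilts steadily at 2.4° per call, slower than modelled but affordable on time. Continuing.

step_arm(
  moves=[1, 18, -24, 0, 0, 1, 18, -24, 0, 0, 1, 18, -24, 0, 0, 1, 18, -24, 0, 0, 1, 18, -24, 0, 0, 1, 18, -24, 0, 0, 1, 18, -24, 0, 0, 1, 18, -24, 0, 0],
)

```text
time: 9.87
tool_pos: [-0.4845, -1.0063, 0.3178]
tcp_rot: [0.326, -2.864, 0.511]
force: [0.0, -0.6, 0.5]
grip_width: 0.0874
```

step_arm(
  moves=[1, 18, -24, 0, 0, 1, 18, -24, 0, 0, 1, 18, -24, 0, 0, 1, 18, -24, 0, 0, 1, 18, -24, 0, 0, 1, 18, -24, 0, 0, 1, 18, -24, 0, 0, 1, 18, -24, 0, 0],
)

```text
time: 10.53
tool_pos: [-0.4815, -1.0258, 0.3202]
tcp_rot: [0.321, -2.83, 0.556]
force: [0.9, -0.1, 0.9]
grip_width: 0.0877
```

step_arm(
  moves=[1, 18, -24, 0, 0, 1, 18, -24, 0, 0, 1, 18, -24, 0, 0, 1, 18, -24, 0, 0, 1, 18, -24, 0, 0, 1, 18, -24, 0, 0, 1, 18, -24, 0, 0, 1, 18, -24, 0, 0],
)

```text
time: 11.2
tool_pos: [-0.4786, -1.0398, 0.3328]
tcp_rot: [0.316, -2.796, 0.6]
force: [-0.4, -0.1, -0.0]
grip_width: 0.0875
```

step_arm(
  moves=[1, 18, -24, 0, 0, 1, 18, -24, 0, 0, 1, 18, -24, 0, 0, 1, 18, -24, 0, 0, 1, 18, -24, 0, 0, 1, 18, -24, 0, 0, 1, 18, -24, 0, 0, 1, 18, -24, 0, 0],
)

```text
time: 11.87
tool_pos: [-0.4755, -1.0494, 0.3538]
tcp_rot: [0.311, -2.761, 0.643]
force: [0.1, 0.2, 0.1]
grip_width: 0.0876
```

step_arm(
  moves=[1, 18, -24, 0, 0, 1, 18, -24, 0, 0, 1, 18, -24, 0, 0, 1, 18, -24, 0, 0, 1, 18, -24, 0, 0, 1, 18, -24, 0, 0, 1, 18, -24, 0, 0, 1, 18, -24, 0, 0],
)

```text
time: 12.53
tool_pos: [-0.4722, -1.0552, 0.3812]
tcp_rot: [0.306, -2.726, 0.685]
force: [0.2, -0.8, 0.1]
grip_width: 0.0874
```

```bash
python3 -c "
from h import *
st()"
```

```text
12.53 [-0.4722 -1.0552  0.3812] z [-0.247 -0.489 -0.836] y [-0.278  0.863 -0.422] F [ 0.2 -0.8  0.1] w 0.0874 J [-1.783  0.983  1.251  0.145 -1.276  0.433]
```

step_arm(
  moves=[1, 18, -24, 0, 0, 1, 18, -24, 0, 0, 1, 18, -24, 0, 0, 1, 18, -24, 0, 0, 1, 18, -24, 0, 0, 1, 18, -24, 0, 0, 1, 18, -24, 0, 0, 1, 18, -24, 0, 0],
)

```text
time: 13.2
tool_pos: [-0.4683, -1.0577, 0.4135]
tcp_rot: [0.301, -2.69, 0.727]
force: [0.3, -0.2, -0.2]
grip_width: 0.0877
```

step_arm(
  moves=[1, 18, -24, 0, 0, 1, 18, -24, 0, 0, 1, 18, -24, 0, 0, 1, 18, -24, 0, 0, 1, 18, -24, 0, 0, 1, 18, -24, 0, 0, 1, 18, -24, 0, 0, 1, 18, -24, 0, 0],
)

```text
time: 13.87
tool_pos: [-0.4639, -1.0571, 0.4495]
tcp_rot: [0.296, -2.654, 0.767]
force: [-0.1, -1.1, -0.2]
grip_width: 0.0878
```

step_arm(
  moves=[1, 18, -24, 0, 0, 1, 18, -24, 0, 0, 1, 18, -24, 0, 0, 1, 18, -24, 0, 0, 1, 18, -24, 0, 0, 1, 18, -24, 0, 0, 1, 18, -24, 0, 0, 1, 18, -24, 0, 0],
)

```text
time: 14.53
tool_pos: [-0.4587, -1.0538, 0.4883]
tcp_rot: [0.291, -2.618, 0.808]
force: [-0.5, 0.5, -0.1]
grip_width: 0.0876
```

step_arm(
  moves=[1, 18, -24, 0, 0, 1, 18, -24, 0, 0, 1, 18, -24, 0, 0, 1, 18, -24, 0, 0, 1, 18, -24, 0, 0, 1, 18, -24, 0, 0, 1, 18, -24, 0, 0, 1, 18, -24, 0, 0],
)

```text
time: 15.2
tool_pos: [-0.4527, -1.0479, 0.5291]
tcp_rot: [0.286, -2.581, 0.847]
force: [1.0, 0.5, 0.6]
grip_width: 0.0877
```

step_arm(
  moves=[1, 18, -24, 0, 0, 1, 18, -24, 0, 0, 1, 18, -24, 0, 0, 1, 18, -24, 0, 0, 1, 18, -24, 0, 0, 1, 18, -24, 0, 0, 1, 18, -24, 0, 0, 1, 18, -24, 0, 0],
)

```text
time: 15.87
tool_pos: [-0.4458, -1.0396, 0.5713]
tcp_rot: [0.281, -2.544, 0.885]
force: [0.4, -0.4, -0.4]
grip_width: 0.0875
```

step_arm(
  moves=[1, 18, -24, 0, 0, 1, 18, -24, 0, 0, 1, 18, -24, 0, 0, 1, 18, -24, 0, 0, 1, 18, -24, 0, 0, 1, 18, -24, 0, 0, 1, 18, -24, 0, 0, 1, 18, -24, 0, 0],
)

```text
time: 16.53
tool_pos: [-0.4379, -1.029, 0.6144]
tcp_rot: [0.276, -2.506, 0.923]
force: [0.8, 0.3, 0.5]
grip_width: 0.0874
```

step_arm(
  moves=[1, 18, -24, 0, 0, 1, 18, -24, 0, 0, 1, 18, -24, 0, 0, 1, 18, -24, 0, 0, 1, 18, -24, 0, 0, 1, 18, -24, 0, 0, 1, 18, -24, 0, 0, 1, 18, -24, 0, 0],
)

```text
time: 17.2
tool_pos: [-0.4291, -1.0161, 0.658]
tcp_rot: [0.271, -2.468, 0.96]
force: [-0.0, -0.8, -0.4]
grip_width: 0.088
```

```bash
python3 -c "
from h import *
st()"
```

```text
17.2 [-0.4291 -1.0161  0.658 ] z [-0.358 -0.678 -0.642] y [-0.345  0.735 -0.584] F [-0.  -0.8 -0.4] w 0.088 J [-1.717  0.774  1.251  0.276 -1.216  0.384]
```

step_arm(
  moves=[1, 15, -26, 0, 0, 1, 15, -26, 0, 0, 1, 15, -26, 0, 0, 1, 15, -26, 0, 0, 1, 15, -26, 0, 0, 1, 15, -26, 0, 0, 1, 15, -26, 0, 0, 1, 15, -26, 0, 0],
)

```text
time: 17.87
tool_pos: [-0.3921, -1.0139, 0.6998]
tcp_rot: [0.268, -2.43, 0.997]
force: [0.8, 0.6, 0.5]
grip_width: 0.0877
```

step_arm(
  moves=[1, 15, -26, 0, 0, 1, 15, -26, 0, 0, 1, 15, -26, 0, 0, 1, 15, -26, 0, 0, 1, 15, -26, 0, 0, 1, 15, -26, 0, 0, 1, 15, -26, 0, 0, 1, 15, -26, 0, 0],
)

```text
time: 18.53
tool_pos: [-0.3604, -1.0064, 0.7416]
tcp_rot: [0.264, -2.392, 1.035]
force: [-0.2, -1.3, 0.1]
grip_width: 0.0875
```

step_arm(
  moves=[1, 15, -26, 0, 0, 1, 15, -26, 0, 0, 1, 15, -26, 0, 0, 1, 15, -26, 0, 0, 1, 15, -26, 0, 0, 1, 15, -26, 0, 0, 1, 15, -26, 0, 0, 1, 15, -26, 0, 0],
)

```text
time: 19.2
tool_pos: [-0.332, -0.9947, 0.7831]
tcp_rot: [0.261, -2.354, 1.072]
force: [-0.2, 0.5, -0.1]
grip_width: 0.0879
```

step_arm(
  moves=[1, 15, -26, 0, 0, 1, 15, -26, 0, 0, 1, 15, -26, 0, 0, 1, 15, -26, 0, 0, 1, 15, -26, 0, 0, 1, 15, -26, 0, 0, 1, 15, -26, 0, 0, 1, 15, -26, 0, 0],
)

```text
time: 19.87
tool_pos: [-0.3061, -0.9794, 0.8244]
tcp_rot: [0.258, -2.316, 1.109]
force: [-0.6, 0.0, 0.5]
grip_width: 0.0879
```

step_arm(
  moves=[1, 15, -26, 0, 0, 1, 15, -26, 0, 0, 1, 15, -26, 0, 0, 1, 15, -26, 0, 0, 1, 15, -26, 0, 0, 1, 15, -26, 0, 0, 1, 15, -26, 0, 0, 1, 15, -26, 0, 0],
)

```text
time: 20.53
tool_pos: [-0.282, -0.9611, 0.8651]
tcp_rot: [0.256, -2.278, 1.146]
force: [0.2, -0.8, -0.4]
grip_width: 0.0878
```

step_arm(
  moves=[1, 15, -26, 0, 0, 1, 15, -26, 0, 0, 1, 15, -26, 0, 0, 1, 15, -26, 0, 0, 1, 15, -26, 0, 0, 1, 15, -26, 0, 0, 1, 15, -26, 0, 0, 1, 15, -26, 0, 0],
)

```text
time: 21.2
tool_pos: [-0.2592, -0.94, 0.9052]
tcp_rot: [0.254, -2.239, 1.182]
force: [0.2, 0.3, -0.4]
grip_width: 0.0879
```

```bash
cat > plan.py <<'E'
from h import *
from sim import *
s,R=st();q=s["joints"];t=s["tool_pos"];print("model err",(fk(q,P)[0]-t).round(4))
print("tilt",np.degrees(np.arccos(-R[2,2])),"az",np.degrees(np.arctan2(R[1,2],R[0,2])))
hub=np.array([.485,.07,.175])
def path(pts,q,R):
  for T in pts:
    T=np.array(T);t0=fk(q,P)[0];print("units",(R.T@(T-t0)/.03).round(1),end=" ")
    for k in range(60):
        t,_=fk(q,P);d=T-t;q,f=ik(t+d*min(1,.03/max(1e-9,np.linalg.norm(d))),R,q,tol=1e-9)
        if np.linalg.norm(d)<.005:break
    show(q,f"{k} {np.linalg.norm(f):.4f}")
if __name__=="__main__":
  path([[-.3,-.75,.8],[0,-.65,.8],[.25,-.45,.75],[.45,-.1,.65],[.55,.25,.5],[.6,.35,.35],hub-.12*R[:,2]],q,R)
E
python3 plan.py
```

```text
21.2 [-0.2592 -0.94    0.9052] z [-0.41  -0.803 -0.433] y [-0.422  0.587 -0.691] F [ 0.2  0.3 -0.4] w 0.0879 J [-1.488  0.589  1.251  0.529 -1.225  0.24 ]
model err [-0.0243 -0.076  -0.0749]
tilt 64.3683540229487 az -117.04912917606639
units [ 0.8  6.1 -6.5] 9 0.0000 q [-1.48 -0.02  0.32  0.63 -0.96  0.03] t [-0.3  -0.75  0.8 ] z [-0.41  -0.803 -0.433] y [-0.42  0.59 -0.69] tilt 64.4 az -117.0 wrist [-0.15 -0.45  0.96]
units [-7.8 -2.3 -6.8] 11 0.0000 q [-0.65 -0.19  0.18  1.09 -1.58 -0.47] t [-0.   -0.65  0.8 ] z [-0.41  -0.803 -0.433] y [-0.42  0.59 -0.69] tilt 64.4 az -117.0 wrist [ 0.15 -0.35  0.96]
units [-7.   1.6 -8. ] 11 0.0000 q [ 0.09 -0.13  0.11  1.19 -2.18 -0.89] t [ 0.25 -0.45  0.75] z [-0.41  -0.803 -0.433] y [-0.42  0.59 -0.69] tilt 64.4 az -117.0 wrist [ 0.4  -0.15  0.91]
units [ -6.1   6.3 -10.7] 14 0.0000 q [ 0.62  0.22  0.26  0.8  -2.53 -1.52] t [ 0.45 -0.1   0.65] z [-0.41  -0.803 -0.433] y [-0.42  0.59 -0.69] tilt 64.4 az -117.0 wrist [0.6  0.2  0.81]
units [-4.4  8.9 -8.6] 13 0.0000 q [ 0.88  0.74  0.75  0.44 -2.66 -1.95] t [0.55 0.25 0.5 ] z [-0.41  -0.803 -0.433] y [-0.42  0.59 -0.69] tilt 64.4 az -117.0 wrist [0.7  0.55 0.66]
units [-3.9  4.7 -1.2] 7 0.0000 q [ 0.91  1.02  0.99  0.36 -2.62 -2.05] t [0.6  0.35 0.35] z [-0.41  -0.803 -0.433] y [-0.42  0.59 -0.69] tilt 64.4 az -117.0 wrist [0.75 0.65 0.51]
units [-1.2  0.2  7.6] 8 0.0000 q [ 0.83  0.78  0.2   0.28 -2.08 -2.19] t [0.534 0.166 0.227] z [-0.41  -0.803 -0.433] y [-0.42  0.59 -0.69] tilt 64.4 az -117.0 wrist [0.69 0.46 0.39]
```

```bash
cat > fit2.py <<'E'
import fit,kin
from kin import *
V=fit.D
D=[(j,t) for j,t,_ in V]+[([-1.871,.893,1.251,.023,-1.643,.535],[-.4873,-.8985,.3977]),([-1.838,.985,1.251,.057,-1.472,.5],[-.4876,-.9795,.329]),([-1.783,.983,1.251,.145,-1.276,.433],[-.4722,-1.0552,.3812]),([-1.717,.774,1.251,.276,-1.216,.384],[-.4291,-1.0161,.658]),([-1.488,.589,1.251,.529,-1.225,.24],[-.2592,-.94,.9052])]
f=lambda p:np.concatenate([fk(j,p)[0]-t for j,t in D])
r=least_squares(f,P);print(r.x.round(4).tolist(),np.abs(r.fun).max())
E
sed -i '/^for s4/,$d' fit.py; p=$(python3 fit2.py); echo $p; v=$(echo $p|sed 's/\].*/]/'); sed -i "s/^P=.*/P=$v/" kin.py; python3 plan.py
```

```text
[-0.1478, 0.6966, 0.0605, 0.5547, 0.0731, 0.3614, -0.1884] 0.02373434729428725
21.2 [-0.2592 -0.94    0.9052] z [-0.41  -0.803 -0.433] y [-0.422  0.587 -0.691] F [ 0.2  0.3 -0.4] w 0.0879 J [-1.488  0.589  1.251  0.529 -1.225  0.24 ]
model err [-0.0238 -0.0029 -0.0204]
tilt 64.3683540229487 az -117.04912917606639
units [-0.5  6.  -3.7] 7 0.0000 q [-1.49  0.1   0.34  0.67 -0.87 -0.03] t [-0.3  -0.75  0.8 ] z [-0.41  -0.803 -0.433] y [-0.42  0.59 -0.69] tilt 64.4 az -117.0 wrist [-0.15 -0.46  0.96]
units [-7.8 -2.3 -6.8] 11 0.0000 q [-0.67 -0.05  0.18  1.09 -1.49 -0.57] t [-0.   -0.65  0.8 ] z [-0.41  -0.803 -0.433] y [-0.42  0.59 -0.69] tilt 64.4 az -117.0 wrist [ 0.15 -0.36  0.96]
units [-7.   1.6 -8. ] 11 0.0000 q [ 0.07 -0.01  0.13  1.13 -2.12 -0.99] t [ 0.25 -0.45  0.75] z [-0.41  -0.803 -0.433] y [-0.42  0.59 -0.69] tilt 64.4 az -117.0 wrist [ 0.4  -0.16  0.91]
units [ -6.1   6.3 -10.7] 14 0.0000 q [ 0.61  0.28  0.29  0.78 -2.5  -1.55] t [ 0.45 -0.1   0.65] z [-0.41  -0.803 -0.433] y [-0.42  0.59 -0.69] tilt 64.4 az -117.0 wrist [0.6  0.19 0.81]
units [-4.4  8.9 -8.6] 13 0.0000 q [ 0.87  0.71  0.7   0.43 -2.64 -1.96] t [0.55 0.25 0.5 ] z [-0.41  -0.803 -0.433] y [-0.42  0.59 -0.69] tilt 64.4 az -117.0 wrist [0.7  0.54 0.66]
units [-3.9  4.7 -1.2] 7 0.0000 q [ 0.9   0.93  0.84  0.34 -2.58 -2.07] t [0.6  0.35 0.35] z [-0.41  -0.803 -0.433] y [-0.42  0.59 -0.69] tilt 64.4 az -117.0 wrist [0.75 0.64 0.51]
units [-1.2  0.2  7.6] 8 0.0000 q [ 0.82  0.68  0.15  0.29 -2.12 -2.16] t [0.534 0.166 0.227] z [-0.41  -0.803 -0.433] y [-0.42  0.59 -0.69] tilt 64.4 az -117.0 wrist [0.68 0.46 0.38]
```

```bash
sed -i 's/,b=p$/,b,b4,c4,o5=p/; s/    R=R3@A(.x.,s4\*j\[3\]).*/    R4=R3@A("x",s4*j[3]);w=w+R4@[0,b4,c4]\n    R5=R4@A("y",-j[4]);R=R5@A("x",s6*j[5])@B/; s/    t=w+R@\[0,0,Lt\]/    t=w+R5@[0,0,o5]+R@[0,0,Lt]/' kin.py
sed -i 's/least_squares(f,P)/least_squares(lambda p:np.r_[f(p),1e-3*(p-np.r_[.03,.5,.03,.45,.3,.2,-.1,0,0,0])],np.r_[P[:7],0,0,0])/; s/np.abs(r.fun).max()/np.abs(r.fun[:-10]).max()/' fit2.py; p=$(python3 fit2.py); echo $p; v=$(echo $p|sed 's/\].*/]/'); sed -i "s/^P=.*/P=$v/" kin.py; python3 plan.py
```

```text
[0.0002, 0.6021, 0.0003, 0.4633, 0.1982, 0.3591, 0.0011, -0.1929, -0.0001, -0.0002] 0.000397277402522489
21.2 [-0.2592 -0.94    0.9052] z [-0.41  -0.803 -0.433] y [-0.422  0.587 -0.691] F [ 0.2  0.3 -0.4] w 0.0879 J [-1.488  0.589  1.251  0.529 -1.225  0.24 ]
model err [0.     0.0003 0.0001]
tilt 64.3683540229487 az -117.04912917606639
units [-0.3  6.7 -3. ] 8 0.0000 q [-1.58  0.02  0.09  0.69 -0.68 -0.08] t [-0.3  -0.75  0.8 ] z [-0.41  -0.803 -0.433] y [-0.42  0.59 -0.69] tilt 64.4 az -117.0 wrist [-0.15 -0.46  0.96]
units [-7.8 -2.3 -6.8] 11 0.0000 q [-0.95 -0.14 -0.16  1.08 -1.13 -0.67] t [-0.   -0.65  0.8 ] z [-0.41  -0.803 -0.433] y [-0.42  0.59 -0.69] tilt 64.4 az -117.0 wrist [ 0.15 -0.36  0.96]
units [-7.   1.6 -8. ] 11 0.0000 q [-0.17 -0.1  -0.23  1.08 -1.78 -1.12] t [ 0.25 -0.45  0.75] z [-0.41  -0.803 -0.433] y [-0.42  0.59 -0.69] tilt 64.4 az -117.0 wrist [ 0.4  -0.16  0.91]
units [ -6.1   6.3 -10.7] 14 0.0000 q [ 0.55  0.22  0.    0.68 -2.29 -1.7 ] t [ 0.45 -0.1   0.65] z [-0.41  -0.803 -0.433] y [-0.42  0.59 -0.69] tilt 64.4 az -117.0 wrist [0.6  0.19 0.81]
units [-4.4  8.9 -8.6] 13 0.0000 q [ 0.86  0.71  0.57  0.36 -2.51 -2.04] t [0.55 0.25 0.5 ] z [-0.41  -0.803 -0.433] y [-0.42  0.59 -0.69] tilt 64.4 az -117.0 wrist [0.7  0.54 0.66]
units [-3.9  4.7 -1.2] 7 0.0000 q [ 0.89  0.98  0.79  0.3  -2.48 -2.11] t [0.6  0.35 0.35] z [-0.41  -0.803 -0.433] y [-0.42  0.59 -0.69] tilt 64.4 az -117.0 wrist [0.75 0.64 0.51]
units [-1.2  0.2  7.6] 8 0.0000 q [ 0.82  0.75  0.05  0.28 -1.97 -2.21] t [0.534 0.166 0.227] z [-0.41  -0.803 -0.433] y [-0.42  0.59 -0.69] tilt 64.4 az -117.0 wrist [0.68 0.45 0.38]
```

The model now fits to 0.4 mm (there's a 0.193 m wrist offset), and tilt 64°, azimuth -117° is reachable all along the way. Moving round above the truck to the wheel's open side.

step_arm(
  moves=[0, -0.3, 6.7, -3, 0, 0, -0.3, 6.7, -3, 0, 0, -0.3, 6.7, -3, 0, 0, -0.3, 6.7, -3, 0, 0, -0.3, 6.7, -3, 0, 0, -0.3, 6.7, -3, 0, 0, -0.3, 6.7, -3, 0],
)

```text
time: 21.78
tool_pos: [-0.2995, -0.7505, 0.7999]
tcp_rot: [0.254, -2.239, 1.183]
force: [-0.6, 0.2, 1.2]
grip_width: 0.0473
```

step_arm(
  moves=[-1, -7.8, -2.3, -6.8, 0, -1, -7.8, -2.3, -6.8, 0, -1, -7.8, -2.3, -6.8, 0, -1, -7.8, -2.3, -6.8, 0, -1, -7.8, -2.3, -6.8, 0, -1, -7.8, -2.3, -6.8, 0, -1, -7.8, -2.3, -6.8, 0, -1, -7.8, -2.3, -6.8, 0],
)

```text
time: 22.45
tool_pos: [0.0045, -0.6518, 0.8022]
tcp_rot: [0.255, -2.238, 1.185]
force: [-0.7, -0.9, -0.2]
grip_width: 0.0012
```

step_arm(
  moves=[-1, -7, 1.6, -8, 0, -1, -7, 1.6, -8, 0, -1, -7, 1.6, -8, 0, -1, -7, 1.6, -8, 0, -1, -7, 1.6, -8, 0, -1, -7, 1.6, -8, 0, -1, -7, 1.6, -8, 0, -1, -7, 1.6, -8, 0],
)

```text
time: 23.12
tool_pos: [0.2521, -0.4518, 0.7501]
tcp_rot: [0.256, -2.238, 1.184]
force: [0.9, -1.3, 0.1]
grip_width: 0.0002
```

```bash
sed -i 's/^  path(.*/  path([[.25,-.45,.75],[.45,-.1,.65],[.55,.25,.5],hub-.3*R[:,2]],q,R)/' plan.py; python3 plan.py
```

```text
23.12 [ 0.2521 -0.4518  0.7501] z [-0.409 -0.804 -0.432] y [-0.423  0.586 -0.691] F [ 0.9 -1.3  0.1] w 0.0002 J [-0.177 -0.1   -0.23   1.079 -1.776 -1.121]
model err [-0.0001  0.0005  0.0012]
tilt 64.40464998078488 az -116.9582701506566
units [0.  0.1 0. ] 0 0.0000 q [-0.17 -0.1  -0.24  1.08 -1.78 -1.12] t [ 0.25 -0.45  0.75] z [-0.409 -0.804 -0.432] y [-0.42  0.59 -0.69] tilt 64.4 az -117.0 wrist [ 0.4  -0.16  0.91]
units [ -6.2   6.3 -10.7] 14 0.0000 q [ 0.55  0.22 -0.    0.68 -2.29 -1.7 ] t [ 0.45 -0.1   0.65] z [-0.409 -0.804 -0.432] y [-0.42  0.59 -0.69] tilt 64.4 az -117.0 wrist [0.6  0.19 0.81]
units [-4.4  8.9 -8.6] 13 0.0000 q [ 0.86  0.71  0.57  0.37 -2.51 -2.04] t [0.55 0.25 0.5 ] z [-0.409 -0.804 -0.432] y [-0.42  0.59 -0.69] tilt 64.4 az -117.0 wrist [0.7  0.54 0.65]
units [-5.1  4.9  0.4] 7 0.0000 q [ 0.86  0.95  0.63  0.3  -2.34 -2.13] t [0.608 0.311 0.305] z [-0.409 -0.804 -0.432] y [-0.42  0.59 -0.69] tilt 64.4 az -117.0 wrist [0.75 0.6  0.46]
```

Working well, with the jaws now shut. On to the left side.

step_arm(
  moves=[-1, -3.1, 3.2, -5.4, 0, -1, -3.1, 3.2, -5.4, 0, -1, -3.1, 3.2, -5.4, 0, -1, -3.1, 3.2, -5.4, 0, -1, -3.1, 3.2, -5.4, 0, -1, -6.2, 6.3, -10.7, 0, -1, -6.2, 6.3, -10.7, 0, -1, -6.2, 6.3, -10.7, 0],
)

```text
time: 23.78
tool_pos: [0.4123, -0.1714, 0.6705]
tcp_rot: [0.255, -2.24, 1.182]
force: [0.6, -1.3, 0.3]
grip_width: 0.0007
```

```bash
sed -i 's/^  path(.*/  path([[.45,-.1,.65],[.55,.25,.5],hub-.3*R[:,2]],q,R)/' plan.py; python3 plan.py
```

```text
23.78 [ 0.4123 -0.1714  0.6705] z [-0.409 -0.803 -0.433] y [-0.422  0.587 -0.691] F [ 0.6 -1.3  0.3] w 0.0007 J [ 0.453  0.122 -0.092  0.756 -2.228 -1.605]
model err [-0.0001  0.0003  0.001 ]
tilt 64.33480482088343 az -116.9947716433115
units [-1.2  1.4 -2.1] 3 0.0000 q [ 0.55  0.22  0.    0.68 -2.29 -1.7 ] t [ 0.45 -0.1   0.65] z [-0.409 -0.803 -0.433] y [-0.42  0.59 -0.69] tilt 64.3 az -117.0 wrist [0.6  0.19 0.81]
units [-4.4  8.9 -8.6] 13 0.0000 q [ 0.86  0.71  0.57  0.36 -2.51 -2.04] t [0.55 0.25 0.5 ] z [-0.409 -0.803 -0.433] y [-0.42  0.59 -0.69] tilt 64.3 az -117.0 wrist [0.7  0.54 0.66]
units [-5.1  4.9  0.4] 7 0.0000 q [ 0.86  0.95  0.63  0.3  -2.34 -2.13] t [0.608 0.311 0.305] z [-0.409 -0.803 -0.433] y [-0.42  0.59 -0.69] tilt 64.3 az -117.0 wrist [0.75 0.6  0.46]
```

step_arm(
  moves=[-1, -2.8, 5.2, -5.4, 0, -1, -2.8, 5.2, -5.4, 0, -1, -2.8, 5.2, -5.4, 0, -1, -2.8, 5.2, -5.4, 0, -1, -2.8, 5.2, -5.4, 0, -1, -2.8, 5.2, -5.4, 0, -1, -2.8, 5.2, -5.4, 0],
)

```text
time: 24.37
tool_pos: [0.4827, 0.0448, 0.5807]
tcp_rot: [0.259, -2.233, 1.186]
force: [-1.1, -0.3, -0.5]
grip_width: 0.0003
```

step_arm(
  moves=[-1, -2.8, 5.2, -5.4, 0, -1, -2.8, 5.2, -5.4, 0, -1, -2.8, 5.2, -5.4, 0, -1, -2.8, 5.2, -5.4, 0, -1, -2.8, 5.2, -5.4, 0, -1, -2.8, 5.2, -5.4, 0, -1, -2.8, 5.2, -5.4, 0],
)

```text
time: 24.95
tool_pos: [0.5506, 0.2586, 0.4916]
tcp_rot: [0.259, -2.229, 1.188]
force: [1.1, 1.1, -1.6]
grip_width: 0.0006
```

step_arm(
  moves=[-1, -5.1, 4.9, 0.4, 0, -1, -5.1, 4.9, 0.4, 0, -1, -5.1, 4.9, 0.4, 0, -1, -5.1, 4.9, 0.4, 0, -1, -5.1, 4.9, 0.4, 0, -1, -5.1, 4.9, 0.4, 0, -1, -5.1, 4.9, 0.4, 0],
)

```text
time: 25.53
tool_pos: [0.606, 0.3146, 0.2985]
tcp_rot: [0.255, -2.23, 1.186]
force: [-0.6, 0.5, 0.2]
grip_width: 0.0003
```

```bash
python3 - <<'E'
from h import *
st()
d=get_image("wrist");save(d,"wrist1",k=1.5);np.savez("w1.npz",**d)
d2=get_image("top");hub=np.array([.485,.07,.175])
print(proj(d,hub),proj(d2,hub))
E
```

```text
25.53 [0.606  0.3146 0.2985] z [-0.412 -0.805 -0.426] y [-0.425  0.584 -0.692] F [-0.6  0.5  0.2] w 0.0003 J [ 0.866  0.955  0.632  0.294 -2.346 -2.132]
[[251.53191746 162.93565936]] [[220.50628777 257.41878062]]
```

View pics/wrist1.png

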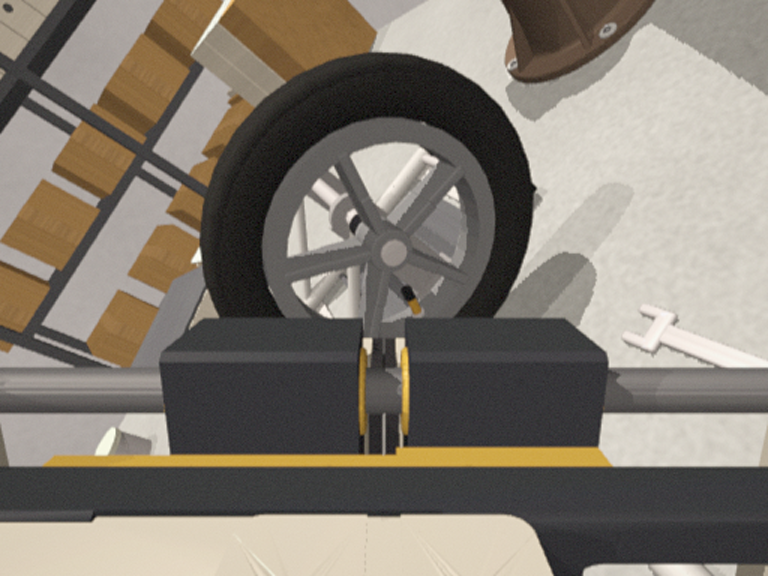

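The wrist view (1.5x) shows the open side of the wheel. The axle cap is at (394,252), and the spoke ends at the rim are near (343,158), (460,173), (463,278) and (285,270), with one lower spoke towards (374,335). The valve runs from its cap at (407,292) to its foot at (418,312). Fitting the wheel pose to these.

```bash
cat > wheel.py <<'E'
from h import *
from scipy.optimize import least_squares
def frame(yaw): # wheel/truck x,y at truck yaw (x axis azimuth)
    x=np.array([np.cos(yaw),np.sin(yaw),0]);return x,np.cross([0,0,1.],x)
def pt(hub,yaw,x,r,a): # a: angle from straight up towards truck +y
    X,Y=frame(yaw);return hub+x*X+r*(np.cos(a)*np.array([0,0,1])+np.sin(a)*Y)
E
cat > t4.py <<'E'
from wheel import *
d=dict(np.load("w1.npz"));top=get_image("top")
cap=np.array([394,252])/1.5;sp=np.array([[343,158],[460,173],[463,278],[285,270]])/1.5;vf=np.array([418,312])/1.5;vc=np.array([408,293])/1.5
axp=np.array([[235,265],[383,320.]])
def model(p):
    hub=np.array([p[0],p[1],.175]);yaw,a=p[2],p[3]
    P=[pt(hub,yaw,-28e-3,0,0)]+[pt(hub,yaw,-.018,.089,a+np.radians(k)) for k in K]+[pt(hub,yaw,0,.091,a),pt(hub,yaw,0,.055,a)]
    return hub,yaw,proj(d,np.array(P))
def res(p):
    hub,yaw,uv=model(p);obs=np.vstack([cap,sp,vf,vc])
    # axle points: deviation from projected axle line in top view
    l=proj(top,np.array([pt(hub,yaw,.06,0,0),pt(hub,yaw,.42,0,0)]));n=l[1]-l[0];n=np.array([-n[1],n[0]])/np.linalg.norm(n)
    return np.r_[(uv-obs).ravel(),(axp-l[0])@n]
best=None
import itertools
for a0 in np.radians(range(0,360,30)):
  for K in itertools.permutations([36,108,180,252,324],4):
    r0=np.abs(res([.485,.07,-1.945,a0])).sum()
    if r0>250: continue
    r=least_squares(res,[.485,.07,-1.945,a0],loss="soft_l1")
    if best is None or r.cost<best[0]: best=(r.cost,r.x,K,r.fun)
K=best[2]
print(best[0],best[1].round(4),"yaw",np.degrees(best[1][2]).round(1),"valve ang",np.degrees(best[1][3]).round(1),K);print(res(best[1]).round(1))
E
python3 t4.py
```

```text
13.143975999805996 [ 0.4819  0.0746 -1.9482  2.7329] yaw -111.6 valve ang 156.6 (180, 108, 36, 252)
[ 0.1  0.1  1.5 -0.1 -0.7 -0.7  0.   0.2  3.9  4.  -0.6  0.8 -2.6 -4.2
  0.1 -0.3]
```

```bash
cat > ov.py <<'E'
from wheel import *
def overlay(d,hub,yaw,a,f,box=(120,20,370,230),k=3):
    im=cv2.resize(d["frame"][box[1]:box[3],box[0]:box[2],::-1],None,fx=k,fy=k,interpolation=cv2.INTER_CUBIC)
    P=lambda X:tuple(((proj(d,X)[0]-box[:2])*k+k/2).astype(int).tolist())
    for r,x in((.155,0),(.09,-.017)):
        for b in np.radians(range(0,360,5)): cv2.circle(im,P(pt(hub,yaw,x,r,b)),1,(0,0,255),-1)
    for s in(36,108,180,252,324): cv2.line(im,P(pt(hub,yaw,-.02,.02,a+np.radians(s))),P(pt(hub,yaw,-.018,.09,a+np.radians(s))),(0,255,0),1)
    cv2.line(im,P(pt(hub,yaw,0,.055,a)),P(pt(hub,yaw,0,.091,a)),(255,255,0),1)
    cv2.circle(im,P(pt(hub,yaw,-.028,0,0)),3,(255,0,255),-1)
    cv2.imwrite(f"pics/{f}.png",im)
E
python3 - <<'E'
from ov import *
overlay(dict(np.load("w1.npz")),np.array([.4819,.0746,.175]),-1.9482,2.7329,"ov1")
E
```

```text
(no output)
```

View pics/ov1.png

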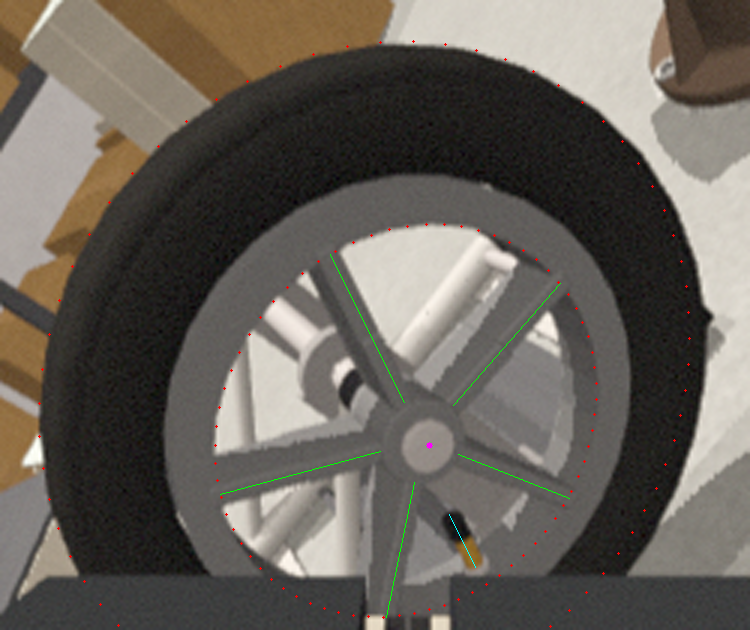

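The rim circle and hub overlay match well, and the valve is about 156° from the top. Next I'll check where the fingertips and world-up project in this view.

```bash
python3 - <<'E'
from wheel import *
d=dict(np.load("w1.npz"));s,R=st();t=s["tool_pos"]
print(d["mtx"].round(1).tolist()); C=-d["R"].T@d["t"];print("cam in tool",(R.T@(C-t)).round(4)); print("cam axes in tool",(d["R"]@R).round(3).tolist())
for n,p in [("tip",[0,0,.019]),("tcp",[0,0,0]),("tip+y21",[0,.021,.019]),("tip-y21",[0,-.021,.019]),("x+",[.0095,0,.019]),("x-",[-.0095,0,.019]),("body -47,y96,x39",[.039,.096,-.047]),("-x39",[-.039,.096,-.047])]:
    print(n,(proj(d,t+R@np.array(p))*1.5).round(0))
hub=np.array([.4819,.0746,.175])
for a in(0,90): print(a,(proj(d,pt(hub,-1.9482,0,.09,np.radians(a)))*1.5).round(0),(proj(d,hub)*1.5).round(0))
print("tool axes in wheel frame x,y,z rows"); X,Y=frame(-1.9482);W=np.array([X,Y,[0,0,1]]);print((W@R).round(3).tolist(),"tcp in wheel",(W@(t-hub)).round(3))
E
```

```text
25.68 [0.6062 0.3142 0.3056] z [-0.409 -0.802 -0.436] y [-0.419  0.589 -0.691] F [1.1 0.4 0.8] w 0.0005 J [ 0.866  0.946  0.635  0.296 -2.347 -2.132]
[[322.5, 0.0, 255.5], [0.0, 322.5, 195.1], [0.0, 0.0, 1.0]]
cam in tool [ 0.0596  0.0056 -0.137 ]
cam axes in tool [[0.004, 1.0, 0.007], [-0.972, 0.006, -0.235], [-0.235, -0.006, 0.972]]
tip [[369. 355.]]
tcp [[367. 377.]]
tip+y21 [[431. 355.]]
tip-y21 [[308. 354.]]
x+ [[369. 328.]]
x- [[369. 380.]]
body -47,y96,x39 [[863. 290.]]
-x39 [[781. 623.]]
0 [[304. 183.]] [[382. 242.]]
90 [[322. 319.]] [[382. 242.]]
tool axes in wheel frame x,y,z rows
[[0.206, -0.393, 0.896], [-0.79, -0.607, -0.084], [0.577, -0.691, -0.436]] tcp in wheel [-0.269  0.027  0.131]
```

```bash
python3 - <<'E'
from wheel import *
s,R=st();t=s["tool_pos"];out=[]
for n in("scene","top"):
    d=get_image(n);u,v=proj(d,t)[0].astype(int);b=45;k=8
    im=d["frame"][max(v-b,0):v+b,u-b:u+b,::-1];x0,y0=u-b,max(v-b,0)
    im=cv2.resize(im,(400,int(400*im.shape[0]/90)),interpolation=cv2.INTER_CUBIC);k=400/90
    im=cv2.convertScaleAbs(im,alpha=1.6,beta=25)
    for p,c in(([0,0,.019],(0,0,255)),([0,0,0],(0,255,0)),([0,.021,.019],(255,0,0)),([0,-.021,.019],(255,0,0)),([0,.065,-.047],(255,255,0)),([0,-.065,-.047],(255,255,0))):
        q=(proj(d,t+R@np.array(p))[0]-[x0,y0])*k;cv2.circle(im,tuple(q.astype(int).tolist()),3,c,-1)
    out.append(cv2.copyMakeBorder(im,0,400-im.shape[0],0,0,cv2.BORDER_CONSTANT))
cv2.imwrite("pics/grip.png",np.hstack(out))
E
```

```text
25.68 [0.6062 0.3142 0.3056] z [-0.409 -0.802 -0.436] y [-0.419  0.589 -0.691] F [1.1 0.4 0.8] w 0.0005 J [ 0.866  0.946  0.635  0.296 -2.347 -2.132]
```

View pics/grip.png

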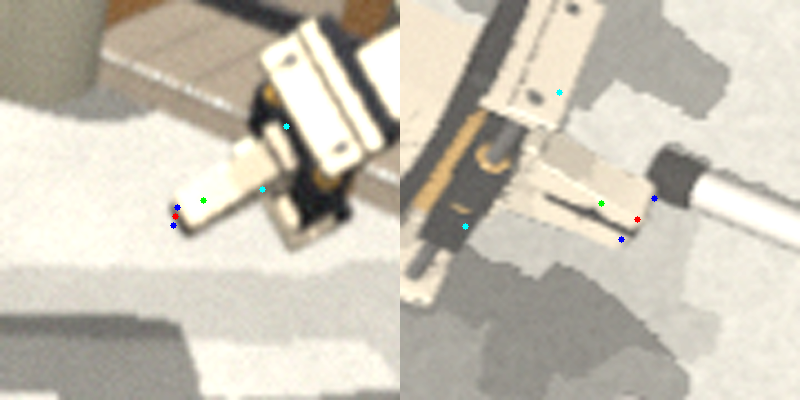

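The fingers when shut form a block about 42 x 19 mm (66 mm long), as described. I'll turn the tool so that the jaw axis is horizontal in the wheel plane. That needs about -62°, i.e. -10.4 units.

step_arm(
  moves=[-1, 0, 0, 0, -1.15, -1, 0, 0, 0, -2.3, -1, 0, 0, 0, -3.45, -1, 0, 0, 0, -4.6, -1, 0, 0, 0, -5.75, -1, 0, 0, 0, -6.9, -1, 0, 0, 0, -8, -1, 0, 0, 0, -9.1],
)

```text
time: 26.45
tool_pos: [0.6059, 0.3141, 0.3055]
tcp_rot: [1.162, -1.728, 0.634]
force: [0.7, 0.5, -0.5]
grip_width: 0.0008
```

step_arm(
  moves=[-1, 0, 0, 0, -1.1, -1, 0, 0, 0, -1.3, -1, 0, 0, 0, -1.3, -1, 0, 0, 0, -1.3],
)

```text
time: 26.78
tool_pos: [0.606, 0.3143, 0.3041]
tcp_rot: [1.259, -1.638, 0.556]
force: [-0.3, 0.5, 0.7]
grip_width: 0.0004
```

```bash
cat > go.py <<'E'
from wheel import *
from sim import ik,fk,P
HUB=np.array([.4819,.0746,.175]);YAW=-1.9482
X,Y=frame(YAW);W=np.array([X,Y,[0,0,1]])
def units(pts,cum=True):
    """pts: list of (x, r, alpha_deg) for the TCP in wheel frame; prints units from the present pose"""
    s,R=st();t=s["tool_pos"];q=s["joints"];w=W@(t-HUB)
    print("tool in wheel",(W@R).round(3).tolist(),"tcp",w.round(4),"r,a",np.hypot(w[1],w[2]).round(4),np.degrees(np.arctan2(w[1],w[2])).round(1))
    for x,r,a in pts:
        T=pt(HUB,YAW,x,r,np.radians(a));q,f=ik(T,R,q);print((x,r,a),"units",(R.T@(T-t)/.03).round(2).tolist(),"q",q.round(2),"e",np.linalg.norm(f).round(4))
    return s,R
def pre(x,r,a,back,R):
    T=pt(HUB,YAW,x,r,np.radians(a))-back*R[:,2];w=W@(T-HUB);return w[0],np.hypot(w[1],w[2]),np.degrees(np.arctan2(w[1],w[2]))
E
python3 - <<'E'
from go import *
R=Rot.from_rotvec(state()["tcp_rot"]).as_matrix()
units([pre(-.007,.057,86,.09,R),(-.007,.057,86),(-.007,.057,40),(-.007,.057,0),pre(-.007,.057,10,.09,R),(-.007,.057,-45),(-.007,.057,-90)])
E
```

```text
26.78 [0.606  0.3143 0.3041] z [-0.409 -0.802 -0.435] y [-0.912  0.363  0.19 ] F [-0.3  0.5  0.7] w 0.0004 J [ 0.866  0.947  0.634  0.295 -2.346 -1.047]
tool in wheel [[0.443, -0.001, 0.897], [0.17, -0.982, -0.085], [0.88, 0.19, -0.435]] tcp [-0.2685  0.027   0.1291] r,a 0.1319 11.8
(np.float64(-0.08769558159589708), np.float64(0.07757788173274992), np.float64(56.26122715878098)) units [0.36, -1.78, 6.55] q [ 0.75  0.78  0.06  0.34 -1.94 -1.07] e 0.0
(-0.007, 0.057, 86) units [0.36, -1.78, 9.55] q [ 0.71  0.72 -0.16  0.36 -1.77 -1.11] e 0.0
(-0.007, 0.057, 40) units [1.41, -0.87, 9.03] q [ 0.73  0.67 -0.16  0.34 -1.82 -1.11] e 0.0
(-0.007, 0.057, 0) units [1.59, 0.42, 8.94] q [ 0.78  0.62 -0.2   0.29 -1.84 -1.14] e 0.0
(np.float64(-0.08769558159589708), np.float64(0.0968484390295014), np.float64(10.43963629427938)) units [1.62, 0.09, 5.92] q [ 0.8   0.69  0.04  0.29 -2.01 -1.1 ] e 0.0
(-0.007, 0.057, -45) units [0.87, 1.63, 9.29] q [ 0.84  0.61 -0.25  0.24 -1.81 -1.19] e 0.0
(-0.007, 0.057, -90) units [-0.4, 1.92, 9.93] q [ 0.87  0.65 -0.29  0.21 -1.74 -1.22] e 0.0
```

step_arm(
  moves=[-1, 0.4, -1.8, 1.2, 0, -1, 0.4, -1.8, 2.4, 0, -1, 0.4, -1.8, 3.6, 0, -1, 0.4, -1.8, 4.8, 0, -1, 0.4, -1.8, 6, 0, -1, 0.4, -1.8, 6.5, 0, -1, 0.4, -1.8, 6.5, 0],
)

```text
time: 27.37
tool_pos: [0.5735, 0.1295, 0.2185]
tcp_rot: [1.256, -1.635, 0.554]
force: [0.5, 0.2, 0.8]
grip_width: 0.0007
```

```bash
python3 - <<'E'
from go import *
from ov import overlay
d=get_image("wrist");np.savez("w2.npz",**d)
overlay(d,HUB,YAW,2.7329,"ov2",box=(0,0,512,384),k=1.5)
units([(-.007,.057,86)])
E
```

```text
27.42 [0.5747 0.1312 0.2192] z [-0.411 -0.803 -0.432] y [-0.912  0.364  0.192] F [0.3 0.7 1. ] w 0.0003 J [ 0.744  0.777  0.068  0.341 -1.94  -1.072]
tool in wheel [[0.441, -0.002, 0.898], [0.171, -0.981, -0.087], [0.881, 0.192, -0.432]] tcp [-0.0868  0.0654  0.0442] r,a 0.079 55.9
(-0.007, 0.057, 86) units [-0.06, 0.02, 2.99] q [ 0.71  0.73 -0.15  0.36 -1.77 -1.11] e 0.0
```

View pics/ov2.png

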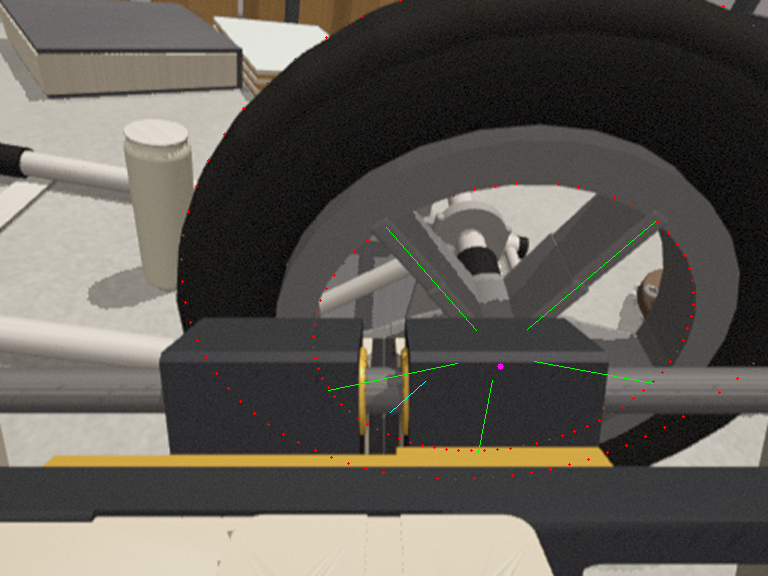

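The overlay holds in this closer view too: hub, rim and both upper spokes line up. The fingers face the opening between the spokes at 49° and 121°, and the valve is in the next one. Inserting 90 mm.

step_arm(
  moves=[-1, -0.05, 0, 0.7, 0, -1, -0.05, 0, 1.4, 0, -1, -0.05, 0, 2.1, 0, -1, -0.05, 0, 2.7, 0, -1, -0.05, 0, 3, 0, -1, -0.05, 0, 3, 0],
)

```text
time: 27.92
tool_pos: [0.5382, 0.0607, 0.1783]
tcp_rot: [1.259, -1.634, 0.555]
force: [0.2, -0.1, -0.4]
grip_width: 0.0007
```

```bash
python3 - <<'E'
from go import *
units([(-.007,.057,a) for a in range(80,-15,-10)])
E
```

```text
27.92 [0.5382 0.0607 0.1783] z [-0.411 -0.803 -0.432] y [-0.912  0.363  0.193] F [ 0.2 -0.1 -0.4] w 0.0007 J [ 0.706  0.729 -0.151  0.359 -1.771 -1.104]
tool in wheel [[0.441, -0.001, 0.898], [0.173, -0.981, -0.086], [0.881, 0.193, -0.432]] tcp [-0.0078  0.0574  0.0033] r,a 0.0575 86.7
(-0.007, 0.057, 80) units [0.2, 0.08, -0.07] q [ 0.71  0.72 -0.15  0.36 -1.78 -1.1 ] e 0.0
(-0.007, 0.057, 70) units [0.47, 0.23, -0.2] q [ 0.71  0.71 -0.15  0.36 -1.79 -1.1 ] e 0.0
(-0.007, 0.057, 60) units [0.71, 0.43, -0.32] q [ 0.72  0.69 -0.15  0.35 -1.8  -1.1 ] e 0.0
(-0.007, 0.057, 50) units [0.91, 0.66, -0.42] q [ 0.72  0.68 -0.16  0.35 -1.81 -1.1 ] e 0.0
(-0.007, 0.057, 40) units [1.08, 0.94, -0.5] q [ 0.73  0.67 -0.16  0.34 -1.82 -1.1 ] e 0.0
(-0.007, 0.057, 30) units [1.2, 1.24, -0.56] q [ 0.74  0.65 -0.17  0.33 -1.83 -1.11] e 0.0
(-0.007, 0.057, 20) units [1.27, 1.56, -0.59] q [ 0.76  0.64 -0.18  0.32 -1.84 -1.12] e 0.0
(-0.007, 0.057, 10) units [1.29, 1.89, -0.6] q [ 0.77  0.63 -0.19  0.31 -1.84 -1.12] e 0.0
(-0.007, 0.057, 0) units [1.26, 2.22, -0.59] q [ 0.78  0.62 -0.2   0.29 -1.84 -1.13] e 0.0
(-0.007, 0.057, -10) units [1.18, 2.54, -0.54] q [ 0.8   0.62 -0.21  0.28 -1.84 -1.14] e 0.0
```

No contact yet. First stroke, part one.

step_arm(
  moves=[-1, 0.2, 0.1, -0.1, 0, -1, 0.35, 0.15, -0.15, 0, -1, 0.5, 0.25, -0.2, 0, -1, 0.6, 0.35, -0.25, 0, -1, 0.7, 0.45, -0.3, 0, -1, 0.8, 0.55, -0.35, 0, -1, 0.9, 0.65, -0.4, 0, -1, 1, 0.8, -0.45, 0],
)

```text
time: 28.58
tool_pos: [0.522, 0.0665, 0.2155]
tcp_rot: [1.261, -1.633, 0.555]
force: [3.5, 0.3, -5.0]
grip_width: 0.0007
```

```bash
python3 - <<'E'
from go import *
units([(-.007,.057,a) for a in range(40,-15,-10)])
E
```

```text
28.58 [0.522  0.0665 0.2155] z [-0.41  -0.803 -0.433] y [-0.912  0.361  0.193] F [ 3.5  0.3 -5. ] w 0.0007 J [ 0.728  0.673 -0.157  0.344 -1.821 -1.1  ]
tool in wheel [[0.441, 0.0, 0.897], [0.174, -0.981, -0.085], [0.881, 0.193, -0.433]] tcp [-0.0072  0.0403  0.0405] r,a 0.0571 44.8
(-0.007, 0.057, 40) units [0.08, 0.14, -0.03] q [ 0.73  0.67 -0.16  0.34 -1.82 -1.1 ] e 0.0
(-0.007, 0.057, 30) units [0.2, 0.44, -0.09] q [ 0.74  0.65 -0.17  0.33 -1.83 -1.11] e 0.0
(-0.007, 0.057, 20) units [0.27, 0.76, -0.12] q [ 0.76  0.64 -0.18  0.32 -1.84 -1.11] e 0.0
(-0.007, 0.057, 10) units [0.29, 1.09, -0.13] q [ 0.77  0.63 -0.19  0.31 -1.84 -1.12] e 0.0
(-0.007, 0.057, 0) units [0.25, 1.42, -0.12] q [ 0.78  0.62 -0.2   0.3  -1.84 -1.13] e 0.0
(-0.007, 0.057, -10) units [0.17, 1.74, -0.08] q [ 0.8   0.62 -0.21  0.28 -1.84 -1.14] e 0.0
```

The contact force is about 6 N, as expected. Finishing the stroke, backing off slightly and drawing right out.

step_arm(
  moves=[-1, 0.1, 0.2, -0.05, 0, -1, 0.17, 0.4, -0.1, 0, -1, 0.22, 0.55, -0.1, 0, -1, 0.27, 0.75, -0.1, 0, -1, 0.28, 0.95, -0.1, 0, -1, 0.28, 1.1, -0.1, 0, -1, 0.27, 1.25, -0.1, 0, -1, 0.25, 1.4, -0.1, 0],
)

```text
time: 29.25
tool_pos: [0.4851, 0.0802, 0.2322]
tcp_rot: [1.261, -1.633, 0.557]
force: [6.2, -3.3, -0.3]
grip_width: 0.0006
```

step_arm(
  moves=[-1, 0, 0, 0, 0, -1, 0, -0.15, 0, 0, -1, 0, -0.15, -0.8, 0, -1, 0, -0.15, -1.6, 0, -1, 0, -0.15, -2.4, 0, -1, 0, -0.15, -3, 0, -1, 0, -0.15, -3, 0],
)

```text
time: 29.83
tool_pos: [0.5273, 0.1531, 0.2704]
tcp_rot: [1.262, -1.634, 0.556]
force: [-0.2, 0.0, 0.2]
grip_width: 0.0001
```

```bash
python3 - <<'E'
from go import *
from ov import overlay
d=get_image("wrist");np.savez("w3.npz",**d)
overlay(d,HUB,YAW,np.radians(82),"ov3",box=(0,0,512,384),k=1.5)
R=Rot.from_rotvec(state()["tcp_rot"]).as_matrix()
units([pre(-.007,.057,10,.09,R)])
E
```

```text
29.88 [0.5264 0.1519 0.2694] z [-0.41  -0.803 -0.433] y [-0.912  0.361  0.193] F [-0.5  0.5 -0.4] w 0.0009 J [ 0.81   0.688  0.035  0.288 -2.007 -1.102]
tool in wheel [[0.441, 0.0, 0.898], [0.174, -0.981, -0.085], [0.881, 0.193, -0.433]] tcp [-0.0882  0.0128  0.0944] r,a 0.0953 7.7
(np.float64(-0.08777747112909606), np.float64(0.0966818185985607), np.float64(10.458845095984298)) units [0.05, -0.15, -0.01] q [ 0.8   0.69  0.04  0.29 -2.01 -1.1 ] e 0.0
```

View pics/ov3.png

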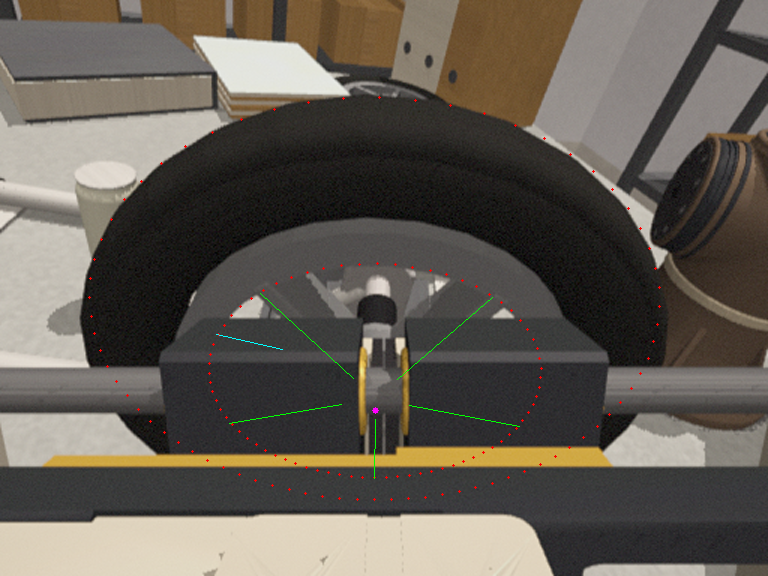

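The tyre outline still matches, so the truck hasn't moved, and the forces are back to zero. The spokes here are mostly hidden by the gripper. Second stroke: re-enter the same opening, which has no valve, and push the same spoke further.

step_arm(
  moves=[-1, 0.05, -0.15, 0, 0, -1, 0.05, -0.15, 0.8, 0, -1, 0.05, -0.15, 1.5, 0, -1, 0.05, -0.15, 2.2, 0, -1, 0.05, -0.15, 2.8, 0, -1, 0.05, -0.15, 3, 0, -1, 0.05, -0.15, 3, 0],
)

```text
time: 30.47
tool_pos: [0.4921, 0.0745, 0.2307]
tcp_rot: [1.259, -1.632, 0.553]
force: [0.1, -0.2, -0.1]
grip_width: 0.0003
```

```bash
python3 - <<'E'
from go import *
units([(-.007,.057,a) for a in range(0,-71,-10)])
E
```

```text
30.47 [0.4921 0.0745 0.2307] z [-0.412 -0.803 -0.431] y [-0.911  0.363  0.195] F [ 0.1 -0.2 -0.1] w 0.0003 J [ 0.767  0.63  -0.191  0.308 -1.841 -1.122]
tool in wheel [[0.439, -0.002, 0.898], [0.174, -0.981, -0.088], [0.881, 0.195, -0.431]] tcp [-0.0037  0.0095  0.0557] r,a 0.0565 9.7
(-0.007, 0.057, 0) units [-0.07, 0.32, -0.09] q [ 0.78  0.62 -0.2   0.29 -1.85 -1.13] e 0.0
(-0.007, 0.057, -10) units [-0.15, 0.64, -0.05] q [ 0.8   0.62 -0.21  0.28 -1.84 -1.14] e 0.0
(-0.007, 0.057, -20) units [-0.28, 0.93, 0.02] q [ 0.81  0.61 -0.22  0.27 -1.84 -1.15] e 0.0
(-0.007, 0.057, -30) units [-0.46, 1.2, 0.1] q [ 0.82  0.61 -0.23  0.26 -1.83 -1.17] e 0.0
(-0.007, 0.057, -40) units [-0.67, 1.43, 0.21] q [ 0.83  0.61 -0.24  0.24 -1.82 -1.18] e 0.0
(-0.007, 0.057, -50) units [-0.92, 1.62, 0.33] q [ 0.84  0.61 -0.25  0.23 -1.81 -1.19] e 0.0
(-0.007, 0.057, -60) units [-1.19, 1.75, 0.46] q [ 0.85  0.62 -0.26  0.23 -1.8  -1.2 ] e 0.0
(-0.007, 0.057, -70) units [-1.48, 1.83, 0.61] q [ 0.86  0.63 -0.27  0.22 -1.78 -1.2 ] e 0.0
```

step_arm(
  moves=[-1, -0.05, 0.2, -0.05, 0, -1, -0.08, 0.35, -0.08, 0, -1, -0.1, 0.5, -0.06, 0, -1, -0.15, 0.64, -0.05, 0, -1, -0.22, 0.8, -0.02, 0, -1, -0.28, 0.93, 0.02, 0, -1, -0.36, 1.07, 0.06, 0, -1, -0.46, 1.2, 0.1, 0],
)

```text
time: 31.13
tool_pos: [0.4602, 0.0947, 0.225]
tcp_rot: [1.263, -1.634, 0.558]
force: [5.0, -2.9, 2.3]
grip_width: 0.0003
```

step_arm(
  moves=[-1, -0.1, 0.12, 0.05, 0, -1, -0.21, 0.23, 0.11, 0, -1, -0.33, 0.33, 0.17, 0, -1, -0.46, 0.42, 0.23, 0, -1, -0.59, 0.49, 0.29, 0, -1, -0.59, 0.49, 0.29, 0, -1, -0.5, 0.44, 0.25, 0, -1, -0.5, 0.44, 0.25, 0],
)

```text
time: 31.8
tool_pos: [0.4441, 0.0997, 0.2104]
tcp_rot: [1.261, -1.634, 0.554]
force: [0.0, 0.2, 0.2]
grip_width: 0.0006
```

```bash
python3 - <<'E'
from go import *
units([])
E
```

```text
31.8 [0.4441 0.0997 0.2104] z [-0.41  -0.803 -0.433] y [-0.912  0.362  0.194] F [0.  0.2 0.2] w 0.0006 J [ 0.848  0.616 -0.248  0.232 -1.811 -1.187]
tool in wheel [[0.442, -0.0, 0.897], [0.174, -0.981, -0.086], [0.88, 0.194, -0.433]] tcp [-0.0094 -0.0444  0.0354] r,a 0.0568 -51.4
```

step_arm(
  moves=[-1, 0, 0, -0.8, 0, -1, 0, 0, -1.7, 0, -1, 0, 0, -2.8, 0, -1, 0, -0.5, -4, 0, -1, 1, -1, -5.3, 0, -1, 1.5, -1.5, -6.6, 0, -1, 2, -1.5, -7.8, 0, -1, 2, -1.5, -8, 0],
)

```text
time: 32.47
tool_pos: [0.5855, 0.2484, 0.3618]
tcp_rot: [1.261, -1.639, 0.555]
force: [-0.7, 0.4, -0.2]
grip_width: 0.0006
```

```bash
cat > meas.py <<'E'
from go import *
def brass(d):
    hsv=cv2.cvtColor(d["frame"],cv2.COLOR_RGB2HSV);C=-d["R"].T@d["t"]
    m=cv2.inRange(hsv,(10,110,60),(28,255,255));v,u=np.nonzero(m);r=np.c_[u,v,np.ones(len(u))]@np.linalg.inv(d["mtx"]).T@d["R"]
    w0=W@(C-HUB);wr=r@W.T;k=-w0[0]/wr[:,0];p=w0+wr*k[:,None];rad=np.hypot(p[:,1],p[:,2]);ok=(rad<.095)&(rad>.05)&(k>0)
    a=np.degrees(np.arctan2(p[ok,1],p[ok,2]));return a,rad[ok],np.c_[u,v][ok]
if __name__=="__main__":
    from ov import overlay
    a,r,uv=brass(dict(np.load("w1.npz")));print("w1",len(a),np.median(a),np.median(r),uv.mean(0)*1.5)
    units([])
    d=get_image("wrist");np.savez("w4.npz",**d);a,r,uv=brass(d);print("now",len(a),np.median(a) if len(a) else 0,np.ptp(a) if len(a) else 0,uv.mean(0)*1.5)
    overlay(d,HUB,YAW,np.radians(np.median(a) if len(a) else 20),"ov4",box=(0,0,512,384),k=1.5)
E
python3 meas.py
```

```text
w1 59 157.2679120025428 0.08086508278029071 [414.22881356 305.51694915]
32.47 [0.5855 0.2484 0.3618] z [-0.409 -0.801 -0.436] y [-0.913  0.362  0.19 ] F [-0.7  0.4 -0.2] w 0.0006 J [ 0.834  0.801  0.458  0.323 -2.306 -1.018]
tool in wheel [[0.445, -0.0, 0.896], [0.17, -0.982, -0.085], [0.879, 0.19, -0.436]] tcp [-0.1997  0.0322  0.1868] r,a 0.1896 9.8
now 265 28.9839810826931 359.9123202314215 [375.53773585 366.14716981]
```

View pics/ov4.png

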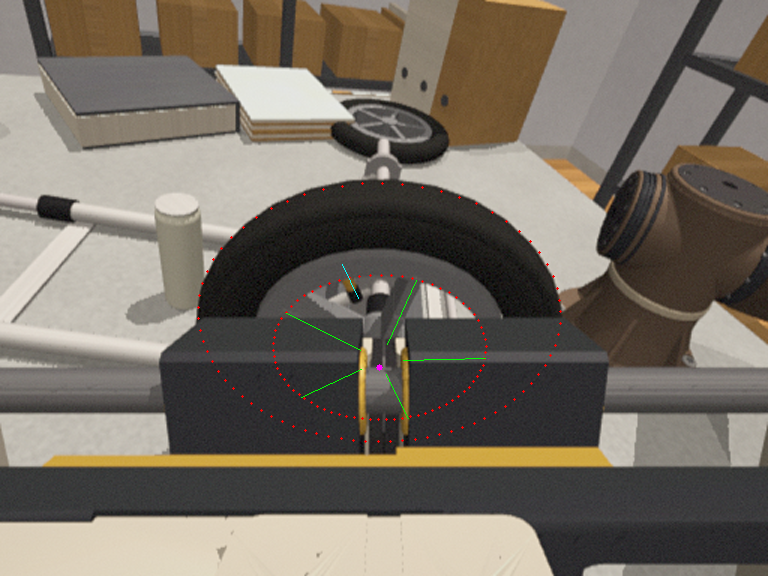

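The valve is visible at about (350,288), near 29° from the top. Its colour mask picked up some of the gripper's yellow, so I'll filter that out and plan the last stroke.

```bash
sed -i 's/ok=(rad<.095)/ok=(v<208)\&(rad<.1)/' meas.py; python3 - <<'E'
from meas import *
a,r,uv=brass(dict(np.load("w4.npz")));print(len(a),np.median(a),np.percentile(a,[5,95]),np.median(r))
R=Rot.from_rotvec(state()["tcp_rot"]).as_matrix()
units([pre(-.007,.057,-48,.09,R),(-.007,.057,-48),(-.007,.057,-55),(-.007,.057,-65),(-.007,.057,-75),(-.007,.057,-85),(-.007,.057,-90)])
E
```

```text
62 30.36973519650927 [26.99929343 33.43927608] 0.07042892954124857
32.52 [0.5855 0.2493 0.3611] z [-0.408 -0.802 -0.436] y [-0.913  0.361  0.191] F [-2.8  0.1  0.5] w 0.0005 J [ 0.835  0.803  0.459  0.323 -2.305 -1.019]
tool in wheel [[0.444, 0.001, 0.896], [0.171, -0.982, -0.084], [0.879, 0.191, -0.436]] tcp [-0.2006  0.0319  0.1861] r,a 0.1889 9.7
(np.float64(-0.08762031799876836), np.float64(0.08487525375081023), np.float64(-24.192618654176034)) units [-1.89, 1.49, 5.14] q [ 0.87  0.66 -0.03  0.22 -1.98 -1.17] e 0.0
(-0.007, 0.057, -48) units [-1.89, 1.49, 8.14] q [ 0.84  0.61 -0.25  0.24 -1.81 -1.19] e 0.0
(-0.007, 0.057, -55) units [-2.08, 1.6, 8.23] q [ 0.85  0.61 -0.26  0.23 -1.8  -1.19] e 0.0
(-0.007, 0.057, -65) units [-2.36, 1.71, 8.37] q [ 0.86  0.62 -0.27  0.22 -1.78 -1.2 ] e 0.0
(-0.007, 0.057, -75) units [-2.65, 1.76, 8.52] q [ 0.86  0.63 -0.28  0.22 -1.77 -1.21] e 0.0
(-0.007, 0.057, -85) units [-2.95, 1.76, 8.67] q [ 0.87  0.64 -0.28  0.21 -1.75 -1.21] e 0.0
(-0.007, 0.057, -90) units [-3.09, 1.73, 8.74] q [ 0.87  0.65 -0.29  0.21 -1.74 -1.22] e 0.0
```

step_arm(
  moves=[-1, -0.6, 0.5, 1.1, 0, -1, -1.2, 1, 2.3, 0, -1, -1.7, 1.4, 3.4, 0, -1, -1.9, 1.5, 4.5, 0, -1, -1.9, 1.5, 5.1, 0, -1, -1.9, 1.5, 5.1, 0],
)

```text
time: 33.02
tool_pos: [0.4771, 0.1652, 0.2495]
tcp_rot: [1.258, -1.63, 0.552]
force: [0.3, -0.6, 0.5]
grip_width: 0.0004
```

step_arm(
  moves=[-1, 0, 0, 0.7, 0, -1, 0, 0, 1.4, 0, -1, 0, 0, 2.1, 0, -1, 0, 0, 2.7, 0, -1, 0, 0, 3, 0, -1, 0, 0, 3, 0],
)

```text
time: 33.52
tool_pos: [0.4421, 0.0946, 0.2116]
tcp_rot: [1.259, -1.633, 0.553]
force: [0.4, 0.8, 0.7]
grip_width: 0.0003
```

step_arm(
  moves=[-1, -0.1, 0.05, 0.05, 0, -1, -0.22, 0.12, 0.1, 0, -1, -0.36, 0.18, 0.17, 0, -1, -0.5, 0.23, 0.25, 0, -1, -0.64, 0.25, 0.32, 0, -1, -0.78, 0.27, 0.39, 0, -1, -0.91, 0.27, 0.45, 0, -1, -1.03, 0.27, 0.51, 0],
)

```text
time: 34.18
tool_pos: [0.4301, 0.1019, 0.1804]
tcp_rot: [1.261, -1.632, 0.558]
force: [2.4, -0.3, 6.2]
grip_width: 0.0004
```

```bash
python3 - <<'E'
from meas import *
units([])
d=get_image("wrist");np.savez("w5.npz",**d);a,r,uv=brass(d);print(len(a),np.median(a) if len(a) else 0)
E
```

```text
34.18 [0.4301 0.1019 0.1804] z [-0.408 -0.804 -0.432] y [-0.913  0.36   0.192] F [ 2.4 -0.3  6.2] w 0.0004 J [ 0.868  0.64  -0.285  0.214 -1.755 -1.214]
tool in wheel [[0.44, 0.002, 0.898], [0.173, -0.981, -0.083], [0.881, 0.192, -0.432]] tcp [-0.0063 -0.0582  0.0054] r,a 0.0584 -84.7
1379 -2.084367207925154
```

step_arm(
  moves=[-1, 0.15, 0, 0, 0, -1, 0.15, 0, -0.8, 0, -1, 0.15, 0, -1.8, 0, -1, 0.15, 0, -3, 0, -1, 1, -0.8, -4.3, 0, -1, 1.8, -1.5, -5.6, 0, -1, 2.5, -1.8, -6.9, 0, -1, 2.8, -1.8, -8, 0],
)

```text
time: 34.9
tool_pos: [0.5711, 0.2262, 0.3391]
tcp_rot: [1.26, -1.635, 0.553]
force: [1.5, 1.2, 0.2]
grip_width: 0.0004
```

```bash
python3 - <<'E'
from meas import *
from ov import overlay
units([])
d=get_image("wrist");np.savez("w6.npz",**d);a,r,uv=brass(d);print(len(a),np.median(a),np.percentile(a,[5,95]),np.median(r),uv.mean(0)*1.5)
overlay(d,HUB,YAW,0,"ov6",box=(180,110,340,230),k=4.5)
E
```

```text
34.9 [0.5711 0.2262 0.3391] z [-0.411 -0.802 -0.434] y [-0.911  0.363  0.193] F [1.5 1.2 0.2] w 0.0004 J [ 0.829  0.768  0.346  0.307 -2.234 -1.043]
tool in wheel [[0.442, -0.002, 0.897], [0.173, -0.981, -0.087], [0.88, 0.193, -0.434]] tcp [-0.1738  0.0271  0.1641] r,a 0.1664 9.4
74 -5.347916822948012 [-8.54466785 -2.10863416] 0.06963427980072642 [403.68243243 282.62837838]
```

View pics/ov6.png

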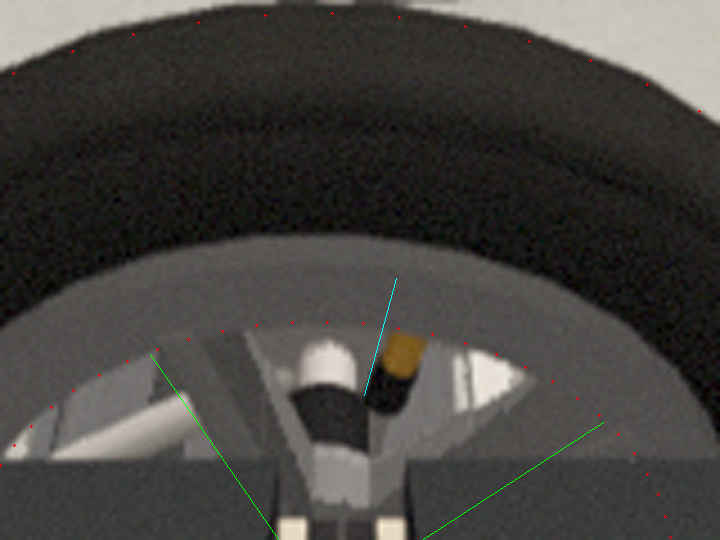

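The valve is now about 5° past the top (brass at -5.3°). That's inside the 8° limit but with a thin margin. I'll nudge it back gently by entering the clear opening at -78° and pushing the spoke at -41° upward a few degrees.

```bash
python3 - <<'E'
from go import *
R=Rot.from_rotvec(state()["tcp_rot"]).as_matrix()
units([pre(-.007,.06,-78,.09,R),(-.007,.06,-78),(-.007,.06,-74),(-.007,.06,-70),(-.007,.06,-66),(-.007,.06,-62)])
E
```

```text
34.95 [0.5742 0.2299 0.3438] z [-0.406 -0.801 -0.439] y [-0.914  0.36   0.187] F [-2.1  0.9  4.7] w 0.0004 J [ 0.831  0.77   0.363  0.312 -2.241 -1.041]
tool in wheel [[0.447, 0.002, 0.895], [0.168, -0.982, -0.082], [0.879, 0.187, -0.439]] tcp [-0.1784  0.0286  0.1688] r,a 0.1712 9.6
(np.float64(-0.08752030514436898), np.float64(0.07304311356260576), np.float64(-44.61460274046191)) units [-2.52, 1.89, 4.64] q [ 0.89  0.67 -0.07  0.2  -1.93 -1.2 ] e 0.0
(-0.007, 0.06, -78) units [-2.52, 1.89, 7.64] q [ 0.87  0.63 -0.28  0.21 -1.76 -1.22] e 0.0
(-0.007, 0.06, -74) units [-2.39, 1.88, 7.58] q [ 0.87  0.62 -0.28  0.21 -1.77 -1.21] e 0.0
(-0.007, 0.06, -70) units [-2.27, 1.87, 7.51] q [ 0.87  0.62 -0.28  0.22 -1.78 -1.21] e 0.0
(-0.007, 0.06, -66) units [-2.15, 1.84, 7.45] q [ 0.86  0.62 -0.27  0.22 -1.78 -1.21] e 0.0
(-0.007, 0.06, -62) units [-2.02, 1.8, 7.39] q [ 0.86  0.61 -0.27  0.22 -1.79 -1.2 ] e 0.0
```

step_arm(
  moves=[-1, -0.8, 0.6, 1.1, 0, -1, -1.6, 1.2, 2.2, 0, -1, -2.2, 1.8, 3.3, 0, -1, -2.5, 1.9, 4.4, 0, -1, -2.5, 1.9, 4.6, 0, -1, -2.5, 1.9, 4.6, 0, -1, -2.5, 1.9, 4.6, 0],
)

```text
time: 35.53
tool_pos: [0.462, 0.1726, 0.2229]
tcp_rot: [1.262, -1.634, 0.555]
force: [-0.3, 0.7, 0.1]
grip_width: 0.0004
```

```bash
python3 - <<'E'
from go import *
units([(-.007,.06,-78),(-.007,.06,-74),(-.007,.06,-70),(-.007,.06,-66),(-.007,.06,-62)])
E
```

```text
35.53 [0.462  0.1726 0.2229] z [-0.409 -0.803 -0.434] y [-0.912  0.361  0.193] F [-0.3  0.7  0.1] w 0.0004 J [ 0.897  0.676 -0.077  0.195 -1.926 -1.198]
tool in wheel [[0.442, 0.001, 0.897], [0.173, -0.981, -0.085], [0.88, 0.193, -0.434]] tcp [-0.0837 -0.0546  0.0479] r,a 0.0726 -48.8
(-0.007, 0.06, -78) units [0.07, -0.09, 2.82] q [ 0.87  0.63 -0.28  0.21 -1.77 -1.21] e 0.0
(-0.007, 0.06, -74) units [0.19, -0.1, 2.76] q [ 0.87  0.63 -0.28  0.21 -1.77 -1.21] e 0.0
(-0.007, 0.06, -70) units [0.32, -0.12, 2.7] q [ 0.86  0.62 -0.27  0.22 -1.78 -1.21] e 0.0
(-0.007, 0.06, -66) units [0.44, -0.14, 2.63] q [ 0.86  0.62 -0.27  0.22 -1.79 -1.2 ] e 0.0
(-0.007, 0.06, -62) units [0.56, -0.18, 2.58] q [ 0.86  0.62 -0.27  0.22 -1.79 -1.2 ] e 0.0
```

step_arm(
  moves=[-1, 0.07, -0.09, 0.6, 0, -1, 0.07, -0.09, 1.2, 0, -1, 0.07, -0.09, 1.8, 0, -1, 0.07, -0.09, 2.3, 0, -1, 0.07, -0.09, 2.7, 0, -1, 0.07, -0.09, 2.8, 0, -1, 0.07, -0.09, 2.8, 0],
)

```text
time: 36.12
tool_pos: [0.4302, 0.1031, 0.1876]
tcp_rot: [1.261, -1.635, 0.554]
force: [1.1, 0.5, -0.5]
grip_width: 0.0005
```

step_arm(
  moves=[-1, 0.06, -0.01, -0.03, 0, -1, 0.12, -0.01, -0.06, 0, -1, 0.18, -0.02, -0.09, 0, -1, 0.18, -0.02, -0.09, 0],
)

```text
time: 36.45
tool_pos: [0.4316, 0.1028, 0.1929]
tcp_rot: [1.262, -1.635, 0.554]
force: [-0.7, 1.3, -2.1]
grip_width: 0.0003
```

```bash
python3 - <<'E'
from go import *
units([])
E
```

```text
36.45 [0.4316 0.1028 0.1929] z [-0.41  -0.802 -0.435] y [-0.912  0.361  0.193] F [-0.7  1.3 -2.1] w 0.0003 J [ 0.866  0.625 -0.274  0.214 -1.777 -1.207]
tool in wheel [[0.443, 0.001, 0.897], [0.174, -0.981, -0.085], [0.88, 0.193, -0.435]] tcp [-0.0076 -0.0572  0.0179] r,a 0.0599 -72.6
```

Contact has just begun at -72.6°, as predicted. Pushing about 5° more, then out.

step_arm(
  moves=[-1, 0.05, -0.01, -0.03, 0, -1, 0.1, -0.02, -0.05, 0, -1, 0.16, -0.03, -0.08, 0, -1, 0.16, -0.03, -0.08, 0],
)

```text
time: 36.78
tool_pos: [0.4332, 0.1016, 0.1983]
tcp_rot: [1.262, -1.634, 0.555]
force: [1.2, 3.6, -4.7]
grip_width: 0.0002
```

step_arm(
  moves=[-1, -0.15, 0, 0, 0, -1, -0.15, 0, -0.8, 0, -1, -0.15, 0, -1.8, 0, -1, -0.15, 0, -3, 0, -1, 0.8, -0.8, -4.2, 0, -1, 1.6, -1.6, -5.4, 0, -1, 2.4, -1.8, -6.6, 0, -1, 2.6, -1.8, -7.5, 0],
)

```text
time: 37.45
tool_pos: [0.5733, 0.2217, 0.3538]
tcp_rot: [1.257, -1.634, 0.554]
force: [1.2, 1.4, 0.3]
grip_width: 0.0004
```

step_arm(
  moves=[-1, 0, 0, 0, 0, -1, 0, 0, 0, 0, -1, 0, 0, 0, 0],
)

```text
time: 37.7
tool_pos: [0.572, 0.2229, 0.3504]
tcp_rot: [1.259, -1.631, 0.554]
force: [-0.5, -0.8, -0.8]
grip_width: 0.0002
```

```bash
python3 - <<'E'
from meas import *
from ov import overlay
units([])
d=get_image("wrist");a,r,uv=brass(d);print(len(a),np.median(a),np.percentile(a,[5,95]),np.median(r))
overlay(d,HUB,YAW,0,"ov7",box=(90,60,410,280),k=2.4)
top=get_image("top");t0=cv2.imread("pics/top0.png")[:,:,::-1]
df=cv2.absdiff(top["frame"],t0).max(2)
# can, pump, spanner, truck regions vs the start
for n,(x0,y0,x1,y1) in dict(can=(318,185,345,212),pump=(110,190,190,230),spanner=(102,245,175,275),handle=(300,75,410,160),axle=(300,270,390,325)).items(): print(n,"changed px",int((df[y0:y1,x0:x1]>40).sum()))
E
```

```text
37.7 [0.572  0.2229 0.3504] z [-0.411 -0.803 -0.431] y [-0.912  0.362  0.194] F [-0.5 -0.8 -0.8] w 0.0002 J [ 0.826  0.761  0.352  0.316 -2.248 -1.032]
tool in wheel [[0.439, -0.001, 0.898], [0.174, -0.981, -0.086], [0.881, 0.194, -0.431]] tcp [-0.1711  0.0291  0.1754] r,a 0.1778 9.4
61 0.4445080923987566 [-2.67605746  3.72485646] 0.0687595271123394
can changed px 0
pump changed px 557
spanner changed px 885
handle changed px 0
axle changed px 792
```

View pics/ov7.png

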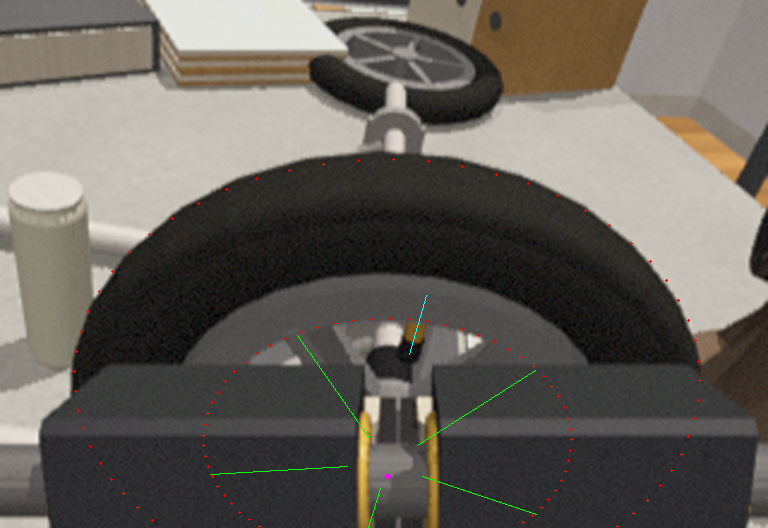

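The valve lies on the drawn vertical line at about 0.4°, the hand is clear, and forces are nil. The can and the truck handle haven't changed. The changed pixels near the pump, spanner and axle are probably the arm overhead and its shadow. Handing in.

```bash
python3 -c "
from bench import *
print(hand_in())"
```

```text
the job is handed in; nothing more can be done
None
```

The valve stem now stands at the top of the wheel, about 0.4° from straight above the hub by my last measurement. I handed the job in at 37.7 s of the 72 s, and no verdict came back.

- **Reaching the wheel:** The moves only turn about the tool's z, and a downward-pointing tool can't get past the tyre to the spokes. I tilted the tool to about 64° from vertical by commanding poses past the arm's reach, far from the scene. I then carried that tilt round to the wheel's open side.
- **Strokes:** There were three pushing strokes, plus one small reverse nudge because the third went about 5° too far. Each used the shut fingertips on a spoke, in an opening without the valve, and the fingers came fully out each time.
- **Forces:** Readings stayed around 7 N or less while pushing.

**Last checks:**
- **Hand:** It was withdrawn clear of the wheel and the force reading was near zero.
- **Truck and can:** The tyre outline still matched the fitted position, and the can and truck handle showed no change in the top view.
- **Pump, spanner and axle:** The top view did show changed pixels in these areas. I put that down to the arm and its shadow and took no clear picture of them to confirm it. No unexpected contact force was recorded.

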